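# Turn the nested kit bin half a turn, stand it on the base bin and hook it down

### The arm

A 7-joint arm with a two-finger parallel gripper is mounted at the origin on the work surface. World frame = base frame: x ahead of the robot, y to its left, z up, the work surface at z = 0. Lengths are in m, angles in rad, forces in N, time in s.
With the tool pointing down it reaches from about 0.425 to 0.95 m from the base axis. Payload 4.7 kg.
Tool frame: the origin (TCP) lies midway between the tips of the shut fingers; the grasp point (between the pads) lies 19 mm behind it; y points along the fingers, x is the direction in which the jaws open and shut, and the axes are right-handed (so a half turn about y gives the same grasp; the last joint's range is limited). The gripper opens to 85 mm and grips with 20 to 120 N. Pads are 22 mm wide; open, the fingers measure 114 mm over their backs; the gripper's body (76 mm by 85 mm) begins 54 mm behind the grasp point. The pads swing forward as they close: fully open they stand 13 mm farther back than shut.
Start: joints at [-1.352, 0.469, -0.049, 1.532, 0.024, 1.141, -0.082], TCP at [0.166, 0.654, 0.231] pointing down, gripper open.
Joint ranges: [-2.59, 2.59], [-0.33, 1.99], [-1.39, 1.29], [0.1, 2.45], [-1.04, 4.18], [0.21, 1.99], [-2.66, 2.66]. Speed limits (rad/s): [2.57, 2.57, 3.14, 3.14, 3.14, 3.14, 3.14].

### API

Orientations are given as [roll, pitch, yaw] about the fixed x, y, z axes, in that order (R = Rz(yaw) Ry(pitch) Rx(roll)).
In Python, from station import * gives the robot as it stands.
- The arm moves only by the tool play_rows, never from a script. Its argument "plan" is a list of rows, each a list of 7 numbers: the finger opening in cm, from 0 to 8.54, then the shift along the tool's x, y, z in cm, then the turn, a rotation vector about the tool's x, y, z in rad. In form: [[fingers, dx, dy, dz, wx, wy, wz], ...]. A call has 1 to 5 rows; each row is the pose to reach, as a shift and turn from the pose commanded when the call began, along the tool's axes at that moment; what a row does not reach only later rows make up. A row lasts 1/8 s, in which the tool goes at most 62.5 mm and 10.7 degrees, less where a joint would pass 70% of its speed; a pose out of reach is approached as far as the arm can. A call with a gripper value outside its range is refused whole. The fingers move at their own pace and stop on an object; the grip force is fixed at half the most. Time passes only in rows, so rows that repeat a pose let the fingers close. It gives the time, the measured TCP pose, the force and the opening at its end, in the units of the state.
- read_state(): the state, without advancing time (a new reading comes with each control period).
- grab_frame(name): name is "scene" or "top"; returns the picture (420x560x3 uint8, red, green, blue); there is no depth.
- calibration(name): a dict with "mtx" (3x3 intrinsics, pixels), "dist" ([k1, k2, p1, p2, k3] as OpenCV has them; the pictures are not rectified), "R" (3x3) and "t" (3): a world point X has camera coordinates R X + t. Camera axes: x right, y down, z forward; pixel columns grow to the right and rows downward; lengths in m; the calibration is good to about 2 mm. A picture is of the moment at which its call begins. calibration takes no time and is no camera call.
- hand_in(): hands the job in, once; it reports no verdict.
The state is a dict: "time": time; "qpos": joint angles; "dq": joint speeds; "joint_efforts": joint torques, N m; "eef_pos": TCP position; "eef_rot": TCP orientation; "force": force on the tool from outside, world axes, zero at the start; "wrist_torque": the same for the moment, N m; "gripper_width": finger opening in m.
Only numpy, scipy, OpenCV 4.12 (cv2) and the standard library are available. Lean on these libraries where they do the work, as an engineer would, in place of code of your own. Each camera call takes 0.05 s, during which the arm holds its last target.

### The job

Lift the top bin out of the base bin by its handle, turn it half a turn and stand it level on the base bin's ledges, tongue tucked under the steel lip and all four feet down in their notches. Then swing the steel hook over until it rests in the notch of the top bin's end wall. Keep the battery in the top bin and leave the other things on the table where they are.

Things in the scene. Friction and masses are not known exactly. Their poses are not given: they have to be found in the camera images.
- base_bin: Lower bin, grey plastic, fixed. Outer 184 (x, length) x 114 (y) x 70 (z) mm, origin at the centre of its underside, z up. Long walls 11 thick (|y| 46 to 57), end walls 4, floor 5. At -x two steel cheeks, 128 high, x -114 to -98, |y| 8 to 12, carry the hook; at +x is the lip.
- channel (a point): Base bin (60, -50, 5) mm, axes as the base bin: foot of one of its four nesting channels, cut in both long walls at x = -30 and 60 down to the floor. Channels and notches are 20 long in x, |y| 46 to 54, closed outside by 3 mm of wall.
- notch (a point): Base bin (30, -50, 62) mm, axes as the base bin: floor of one of its four ledge notches, cut in both long walls at x = -60 and 30. The notch floors are the ledges, at z = 62, 8 below the wall tops. A foot has 2 mm play either way.
- ledge_mid (a point): Base bin (0, 0, 62) mm, axes as the base bin, on its centre line at ledge height. The stacked top bin has its origin here and its axes the same way round.
- lip (a point): Base bin (77, 0, 72) mm: lower inner edge of a fixed steel lip at the +x end, x 77 to 92, 52 wide, z 72 to 77; below it is open space. It is 4 mm above the seated tongue, so the bin can be neither lowered nor slid in level: tilt it about 14 degrees, tongue end down, tuck the tongue under (the feet then clear the walls), then bring it level.
- top_bin: Upper bin, loose, grey plastic, about 0.25 kg. Origin at the centre of its underside, z up, x lengthwise. Body 140 x 80 x 60 (z) mm, walls 4; feet, tongue at +x, central handle. It starts nested: turned half a turn against the base bin (tongue at the hook's end), its underside on the base bin's floor, z = 5; stacked, its underside is at base bin z = 62.
- foot (a point): Top bin (30, -46, 0) mm: underside of one of its four feet, ribs on both long sides at x = -60 and 30, 16 long in x, |y| 40 to 52, z 0 to 54.
- grip (a point): Top bin (0, 0, 85) mm, axes as the top bin: where its handle is pinched, fingers closing along y. The handle is a plate along x: x -32 to 32, 10 thick in y, z 56 to 96, 36 above the rim.
- tongue (a point): Top bin (84, 0, 0) mm, axes as the top bin: lower edge of the tip of its tongue, which reaches from x = 70 to 84, is 40 wide and 6 thick (z 0 to 6).
- catch (a point): Top bin (-68, 0, 54) mm: middle of the floor of the notch, 20 wide and 6 deep, in its -x end wall (x -70 to -66), where the hook comes to rest.
- hook (a joint): Angle of the steel hook, rad. 0: level, pointing along base bin +x, lying in the stacked top bin's end notch; pi/2: upright; 2.0: stop, leaning away from the bins; -0.25 if nothing carries it. Starts open, 1.5 to 1.9. Axis along base bin y. Stiff: it stays where left and takes about 1 N at its end to swing.
- hook_pivot (a point): On the hook's axis: base bin (-106, 0, 120) mm. Its axes turn with the hook: x along the arm, z out of its upper side (the side to push on to close it).
- hook_end (a point): End of the hook's upper face, 50 mm from the axis along the arm and 6 above it (underside 4 below). The arm is 12 wide; a nose at its end, 6 long, 8 below its underside, drops inside the end wall. In the notch the upper face stands 4 above the rim.
- battery: Black battery block, 50 x 24 x 30 mm, about 0.1 kg, lying loose in one compartment of the top bin (centre near top bin x = -34, y = 19 mm, so the bin is a little heavier there). Origin at the centre of its underside.
- torch: Black torch lying on the table, 130 long, 36 thick. Bystander. Origin under its middle.
- screwdriver: Screwdriver on the table. Bystander.
- tape: Blue tape roll, 90 across, 24 high. Bystander. Origin under its centre.
- spare_bin: Plain grey open bin, 150 x 100 x 65 mm, without feet, handle or tongue. Bystander. Origin under its centre.
- inspection_camera: Black hand-held inspection camera, about 215 long, 38 high. Bystander.
- radio: Black hand-held radio lying down, 110 x 55 x 33 mm with a 70 mm aerial. Bystander.
- wrench: Steel wrench on the table. Bystander.
Mind the look-alikes: they are no part of the job. Of the things shaped like the battery, the black one is meant.

How it is judged:
By the outcome, as a careful person would: the job done as asked, in the order asked, and still so for the second after the job is handed in, with the robot touching nothing.
It also fails if it takes over 50 s, if anything falls off the work surface, if the arm or the gripper's body presses on something with over 40 N, if the wrist force passes 120 N, or if a joint passes its speed limit or range.

## Working session

There is one attempt and no reset: what is moved stays moved. The work goes in short steps, Python scripts to look and compute and a tool call to move; the robot and the scene stay as the last step left them, time stands still between calls to the robot, and variables do not carry over. Pictures are saved under pics/ and viewed, and the job is handed in when it is done.

Besides the shell and the picture viewer there is one more tool, called after "Call:" as name(argument=value, ...), one argument or row to a line, values as JSON. play_rows: Moves the arm, as the interface text tells. Its arguments: {"type":"object","properties":{"plan":{"type":"array","items":{"type":"array","items":{"type":"number"}}}},"required":["plan"]}

```bash
ls; mkdir -p pics; python3 - <<'E'
from station import *
import cv2
s=read_state();print(s)
for n in("scene","top"):
    im=grab_frame(n);cv2.imwrite(f"pics/{n}0.png",im[:,:,::-1])
    c=calibration(n);print(n,c)
E
```

```text
pics
{'time': 0.0, 'qpos': array([-1.35185411,  0.46946255, -0.04855822,  1.53372395,  0.02409875,
        1.14097415, -0.08228581]), 'dq': array([-1.96802093e-03,  1.10028966e-03,  1.18663766e-03, -4.04708099e-04,
        3.21163974e-04,  4.15189907e-04, -7.39483023e-05]), 'joint_efforts': array([-1.46494211e-03, -5.10296023e+01, -4.68918518e-02, -2.37714833e+01,
        1.07258081e-02,  7.75419379e-03, -6.09824298e-06]), 'eef_pos': array([0.16545191, 0.65379793, 0.23023435]), 'eef_rot': array([-1.57088462,  0.00198061,  1.32296723]), 'force': array([0.34178703, 0.04495414, 0.19556817]), 'wrist_torque': array([ 0.02888898, -0.00025425, -0.00163791]), 'gripper_width': 0.08541315101867775}
scene {'mtx': array([[520.53438966,   0.        , 276.93185018],
       [  0.        , 520.53438966, 210.53475698],
       [  0.        ,   0.        ,   1.        ]]), 'dist': array([-0.08366207,  0.        ,  0.        ,  0.        ,  0.        ]), 'R': array([[-0.39767302,  0.91746751, -0.01046576],
       [ 0.7488428 ,  0.31794994, -0.58150004],
       [-0.53017981, -0.23908409, -0.81347905]]), 't': array([ 0.23385059, -0.39881932,  1.65313392])}
top {'mtx': array([[426.05042207,   0.        , 277.88508382],
       [  0.        , 426.05042207, 212.76684849],
       [  0.        ,   0.        ,   1.        ]]), 'dist': array([0.01445787, 0.        , 0.        , 0.        , 0.        ]), 'R': array([[ 5.75861116e-03, -9.99983107e-01,  7.90354511e-04],
       [-9.77217906e-01, -5.79519692e-03, -2.12159326e-01],
       [ 2.12160322e-01,  4.49394483e-04, -9.77234770e-01]]), 't': array([-0.01903018,  0.62096631,  0.99813772])}
```

View pics/scene0.png

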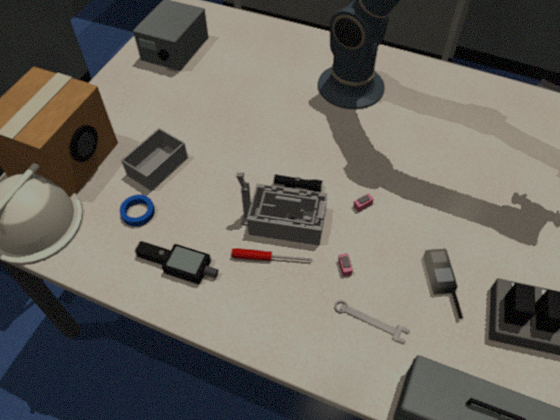

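View pics/top0.png

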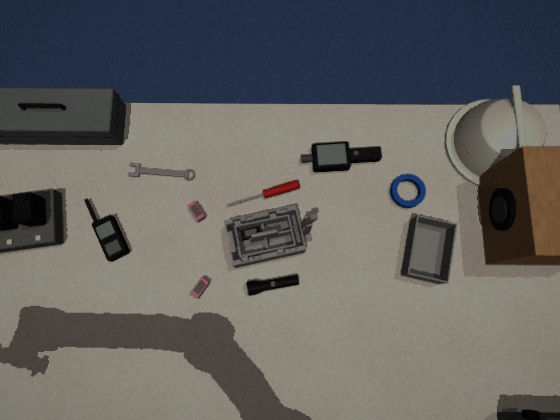

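```bash
python3 - <<'E'
import cv2
t=cv2.imread("pics/top0.png");s=cv2.imread("pics/scene0.png")
cv2.imwrite("pics/topc.png",cv2.convertScaleAbs(cv2.resize(t[195:275,215:325],None,fx=7,fy=7,interpolation=cv2.INTER_CUBIC),alpha=1.5))
cv2.imwrite("pics/scec.png",cv2.convertScaleAbs(cv2.resize(s[165:250,230:335],None,fx=7,fy=7,interpolation=cv2.INTER_CUBIC),alpha=1.5))
E
```

```text
(no output)
```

View pics/topc.png

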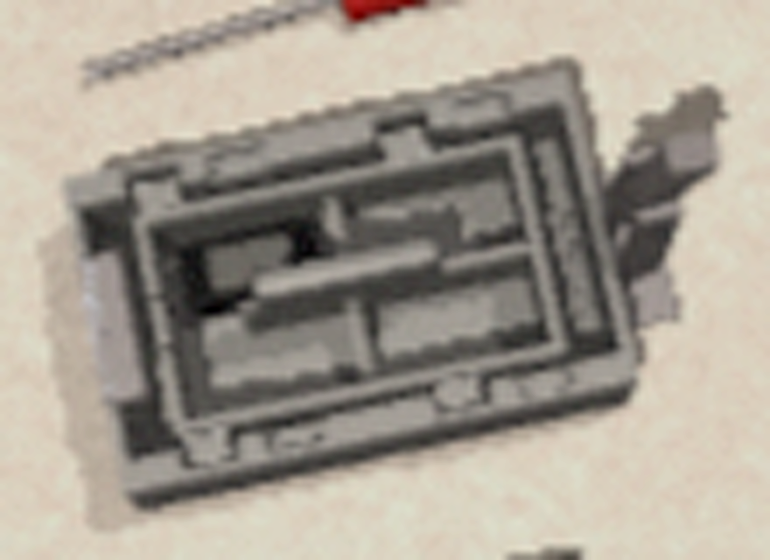

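View pics/scec.png

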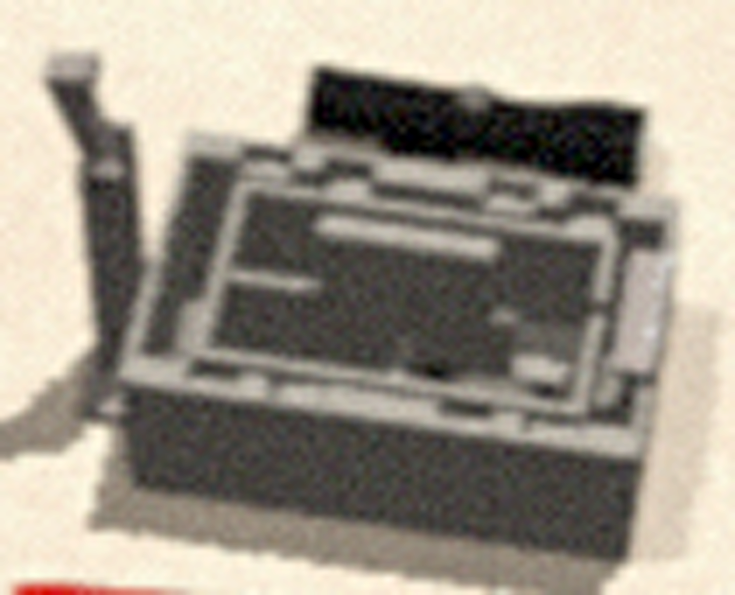

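```bash
cat > h.py <<'E'
import numpy as np, cv2
from station import *
from scipy.spatial.transform import Rotation as Ro
from scipy.optimize import least_squares
def proj(n,X):
    c=calibration(n);r,_=cv2.Rodrigues(c["R"])
    return cv2.projectPoints(np.asarray(X,float).reshape(-1,1,3),r,c["t"],c["mtx"],c["dist"])[0][:,0]
def Tm(p,q):  # p=x,y,z,yaw ; pts mm
    return Ro.from_euler("z",p[3]).apply(np.asarray(q,float)/1000)+np.array(p[:3])
def unc(u,o,f): return (np.asarray(u,float)+.5)/f-.5+np.asarray(o)
E
cat > fit.py <<'E'
from h import *
top={(92,-57,70):(68,183),(-92,-57,70):(575,65),(-92,57,70):(632,362),(92,57,70):(129,488)}
sc={(-92,57,70):(190,133),(92,57,70):(678,203),(92,-57,70):(640,457),(-92,-57,70):(123,375),(92,-57,0):(625,560),(-92,-57,0):(140,490)}
# handle (nested), z 101
toph={(32,0,101):(255,282),(-32,0,101):(437,250)}
sch={(-32,0,101):(318,226),(32,0,101):(498,248)}
def f(p,ks=(1,1)):
    r=[]
    for d,n,o in((top,"top",(215,195)),(sc,"scene",(230,165))):
        r.append(proj(n,Tm(p,list(d)))-unc(list(d.values()),o,7))
    return np.vstack(r).ravel()
s=least_squares(f,[.5,0,0,1.6],loss="soft_l1")
print(s.x.round(4));print((f(s.x).reshape(-1,2)*1).round(2).tolist())
p=s.x
for d,n,o in((toph,"top",(215,195)),(sch,"scene",(230,165))):
    print(n,"handle",(proj(n,Tm(p,list(d)))-unc(list(d.values()),o,7)).round(2).tolist())
np.save("base.npy",p)
B=lambda x,y,z:[(sx*x,sy*y,z) for sx,sy in((-1,-1),(1,-1),(1,1),(-1,1))]
for n,o,w in(("top",(215,195),"pics/topc.png"),("scene",(230,165),"pics/scec.png")):
    im=cv2.imread(w)
    for poly,c in((B(92,57,70),(0,0,255)),(B(92,57,0),(255,0,0)),(B(70,40,65),(0,255,0)),(B(32,5,101),(0,255,255)),
      ([(77,-26,77),(92,-26,77),(92,26,77),(77,26,77)],(255,0,255)),([(-106,-6,120),(-106,6,120),(-98,10,128),(-98,-10,128)],(255,255,0))):
        u=(proj(n,Tm(p,poly))-np.array(o)+.5)*7-.5
        cv2.polylines(im,[u.round().astype(int)],True,c,1)
    cv2.imwrite(w.replace("c.png","c_o.png"),im)
E
python3 fit.py
```

```text
[0.5657 0.0182 0.0031 1.8003]
[[-1.51, -0.59], [-1.55, 0.22], [1.07, 2.13], [-1.03, 0.93], [-1.45, -0.54], [0.29, -0.81], [-0.16, 0.11], [-1.35, 0.99], [0.34, 0.78], [-2.14, 0.19]]
top handle [[-0.46, 0.13], [-0.26, -1.17]]
scene handle [[-0.92, -0.45], [-0.65, 0.01]]
```

View pics/topc_o.png

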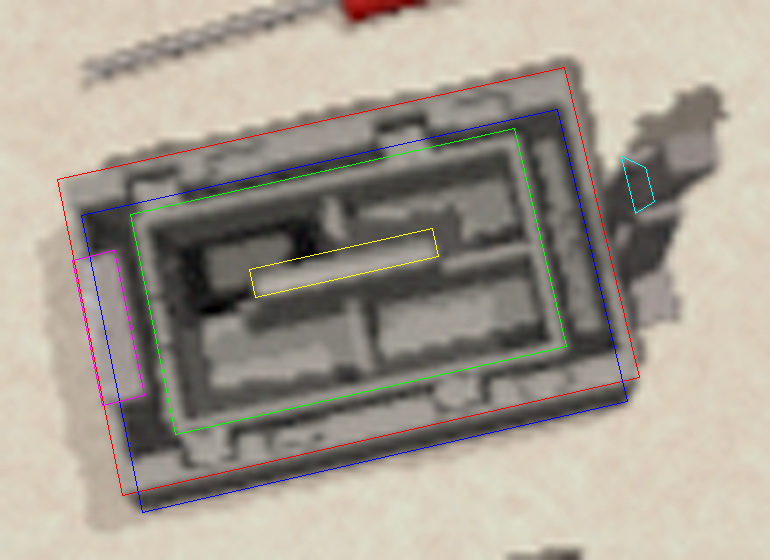

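View pics/scec_o.png

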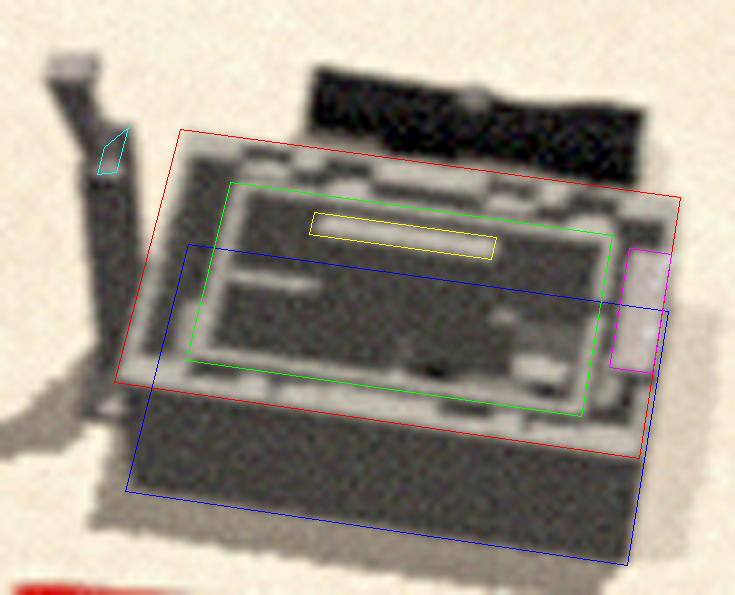

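```bash
cat >> h.py <<'E'
B=np.load("base.npy") if __import__("os").path.exists("base.npy") else None
def to(pos,yaw,tilt=0.,axis="x"):
    """print tool-frame move from present measured pose to world TCP pos, R=Rz(yaw)Rx(-90)*Rx(tilt)"""
    s=read_state();R0=Ro.from_euler("xyz",s["eef_rot"])
    R1=Ro.from_euler("xyz",[-np.pi/2,0,yaw])*Ro.from_rotvec([tilt,0,0])
    d=R0.inv().apply(np.asarray(pos)-s["eef_pos"])*100
    w=(R0.inv()*R1).as_rotvec()
    print("move cm",d.round(2).tolist(),"rot",w.round(3).tolist())
def st():
    s=read_state();print("t",round(s["time"],2),"p",(s["eef_pos"]*1000).round(1),"rot",s["eef_rot"].round(4),"q",s["qpos"].round(3),"F",s["force"].round(1),"M",s["wrist_torque"].round(2),"w",round(s["gripper_width"]*1000,1))
E
python3 -c "
from h import *
st(); to([.566,.018,.22],.229)"
```

```text
t 0.1 p [165.4 653.9 230.3] rot [-1.5709  0.0018  1.323 ] q [-1.352  0.469 -0.049  1.534  0.024  1.141 -0.082] F [-0.3  0.5 -0.7] M [ 0.02 -0.04 -0.  ] w 85.7
move cm [-51.82, 1.13, -54.43] rot [0.001, 1.094, -0.002]
```

Call:
play_rows(
  plan=[
    [8.5,-51.8,1.1,-54.4,0,1.094,0],
    [8.5,-51.8,1.1,-54.4,0,1.094,0],
    [8.5,-51.8,1.1,-54.4,0,1.094,0],
    [8.5,-51.8,1.1,-54.4,0,1.094,0],
    [8.5,-51.8,1.1,-54.4,0,1.094,0],
  ],
)

```text
time: 0.72
eef_pos: [0.3328, 0.388, 0.2265]
eef_rot: [-1.571, 0.0, 0.379]
force: [1.6, 0.8, 1.1]
gripper_width: 0.0846
```

```bash
python3 -c "
from h import *
st(); to([.566,.018,.22],.229)"
```

```text
t 0.72 p [332.8 388.  226.5] rot [-1.5708e+00  1.0000e-04  3.7940e-01] q [-1.131  0.204  0.218  1.933 -0.052  1.009 -0.511] F [1.6 0.8 1.1] M [ 0.05 -0.08  0.05] w 84.6
move cm [7.96, 0.65, -43.0] rot [-0.0, 0.15, -0.0]
```

Call:
play_rows(
  plan=[
    [8.5,8.0,0.6,-43.0,0,0.15,0],
    [8.5,8.0,0.6,-43.0,0,0.15,0],
    [8.5,8.0,0.6,-43.0,0,0.15,0],
    [8.5,8.0,0.6,-43.0,0,0.15,0],
    [8.5,8.0,0.6,-43.0,0,0.15,0],
  ],
)

```text
time: 1.35
eef_pos: [0.5011, 0.1252, 0.2223]
eef_rot: [-1.57, -0.0, 0.236]
force: [0.5, 0.8, -0.5]
gripper_width: 0.085
```

```bash
python3 -c "
from h import *
st(); to([.566,.018,.22],.229)"
```

```text
t 1.35 p [501.1 125.2 222.3] rot [-1.5704 -0.      0.2359] q [-0.701  0.226  0.443  1.937 -0.115  1.003  0.03 ] F [ 0.5  0.8 -0.5] M [ 0.03 -0.07 -0.02] w 85.0
move cm [3.8, 0.23, -11.94] rot [-0.0, 0.007, 0.0]
```

Call:
play_rows(
  plan=[
    [8.5,3.8,0.2,-11.9,0,0.007,0],
    [8.5,3.8,0.2,-11.9,0,0.007,0],
    [8.5,3.8,0.2,-11.9,0,0.007,0],
  ],
)

```text
time: 1.72
eef_pos: [0.5665, 0.0137, 0.2203]
eef_rot: [-1.574, 0.0, 0.219]
force: [-0.6, 0.7, -0.0]
gripper_width: 0.0848
```

```bash
cat > kin.py <<'E'
from h import *
import itertools
D=[([-1.35185411,0.46946255,-0.04855822,1.53372395,0.02409875,1.14097415,-0.08228581],[165.45,653.8,230.2],[-1.57088,.00198,1.32297]),
([-1.131,.204,.218,1.933,-.052,1.009,-.511],[332.8,388,226.5],[-1.5708,.0001,.3794]),
([-.701,.226,.443,1.937,-.115,1.003,.03],[501.1,125.2,222.3],[-1.5704,0,.2359])]
s=read_state();D.append((s["qpos"],s["eef_pos"]*1000,s["eef_rot"]))
def fr(q,a):
    R=[];r=Ro.identity()
    for i,ax in enumerate("zyzyzyz"):
        r=r*Ro.from_euler(ax,a[i]*q[i]);R.append(r)
    return R
if __name__=="__main__":
  st()
  for a in itertools.product([1,-1],[1],[1,-1],[1],[1,-1],[1],[1,-1]):
    F=[fr(q,a) for q,_,_ in D]
    M=[Ro.from_euler("xyz",e) for *_,e in D]
    # base offset yaw + fixed tool offset: M = Rz(b) F T
    best=min(((max((( (Ro.from_euler("z",b)*F[0]).inv()*M[0]).inv()*((Ro.from_euler("z",b)*f).inv()*m)).magnitude() for f,m in zip(F,M)),b) for b in np.linspace(-3.14,3.14,315)))
    print(a,best)
E
python3 kin.py
```

```text
t 1.73 p [566.5  13.7 220.3] rot [-1.5742  0.      0.2186] q [-0.498  0.322  0.503  1.833 -0.175  1.031  0.292] F [-0.6  0.7 -0. ] M [ 0.06  0.03 -0.01] w 84.8Traceback (most recent call last):
  File "kin.py", line 18, in <module>
    best=min(((max((( (Ro.from_euler("z",b)*F[0]).inv()*M[0]).inv()*((Ro.from_euler("z",b)*f).inv()*m)).magnitude() for f,m in zip(F,M)),b) for b in np.linspace(-3.14,3.14,315)))
  File "kin.py", line 18, in <genexpr>
    best=min(((max((( (Ro.from_euler("z",b)*F[0]).inv()*M[0]).inv()*((Ro.from_euler("z",b)*f).inv()*m)).magnitude() for f,m in zip(F,M)),b) for b in np.linspace(-3.14,3.14,315)))
               ~~~^^^^^^^^^^^^^^^^^^^^^^^^^^^^^^^^^^^^^^^^^^^^^^^^^^^^^^^^^^^^^^^^^^^^^^^^^^^^^^^^^^^^^^^^^^^^^^^^^^^^^^^^^^^^^^^^^^^^^^
  File "kin.py", line 18, in <genexpr>
    best=min(((max((( (Ro.from_euler("z",b)*F[0]).inv()*M[0]).inv()*((Ro.from_euler("z",b)*f).inv()*m)).magnitude() for f,m in zip(F,M)),b) for b in np.linspace(-3.14,3.14,315)))
                       ~~~~~~~~~~~~~~~~~~~~^~~~~
TypeError: Argument 'other' has incorrect type (expected scipy.spatial.transform._rotation.Rotation, got list)
```

```bash
sed -i 's/fr(q,a) for q,_,_ in D/fr(q,a)[-1] for q,_,_ in D/' kin.py; python3 kin.py
```

```text
t 1.73 p [566.5  13.7 220.3] rot [-1.5742  0.      0.2186] q [-0.498  0.322  0.503  1.833 -0.175  1.031  0.292] F [-0.6  0.7 -0. ] M [ 0.06  0.03 -0.01] w 84.8
(1, 1, 1, 1, 1, 1, 1) (2.208766296845535, np.float64(-0.52))
(1, 1, 1, 1, 1, 1, -1) (2.9576682268670353, np.float64(-0.3799999999999999))
(1, 1, 1, 1, -1, 1, 1) (2.0373588605853428, np.float64(0.21999999999999975))
(1, 1, 1, 1, -1, 1, -1) (2.7632554116716794, np.float64(-1.02))
(1, 1, -1, 1, 1, 1, 1) (1.379698448657278, np.float64(-2.44))
(1, 1, -1, 1, 1, 1, -1) (1.9315966418587138, np.float64(2.6199999999999997))
(1, 1, -1, 1, -1, 1, 1) (1.2984427077798844, np.float64(2.1))
(1, 1, -1, 1, -1, 1, -1) (1.7074943929910233, np.float64(1.8400000000000003))
(-1, 1, 1, 1, 1, 1, 1) (1.4461252273429621, np.float64(-0.48))
(-1, 1, 1, 1, 1, 1, -1) (1.250179169431244, np.float64(-2.24))
(-1, 1, 1, 1, -1, 1, 1) (1.3762257711461674, np.float64(-1.9200000000000002))
(-1, 1, 1, 1, -1, 1, -1) (1.0997324024838442, np.float64(-2.8600000000000003))
(-1, 1, -1, 1, 1, 1, 1) (0.9410360974059699, np.float64(1.3599999999999999))
(-1, 1, -1, 1, 1, 1, -1) (0.3943488705593293, np.float64(0.7799999999999998))
(-1, 1, -1, 1, -1, 1, 1) (0.8567350336518774, np.float64(-0.3799999999999999))
(-1, 1, -1, 1, -1, 1, -1) (0.0011165202917643785, np.float64(-0.2200000000000002))
```

```bash
cat > kin2.py <<'E'
from kin import *
A=(-1,1,-1,1,-1,1,-1)
Mr=[Ro.from_euler("xyz",e) for *_,e in D]
def res(x):
    b=x[0];T=Ro.from_rotvec(x[1:4]);out=[]
    for (q,_,_),m in zip(D,Mr): out.append((m.inv()*Ro.from_euler("z",b)*fr(q,A)[-1]*T).as_rotvec())
    return np.ravel(out)
best=None
for b in (-.2,0.):
  x0=[b]+list(((Ro.from_euler("z",b)*fr(D[0][0],A)[-1]).inv()*Mr[0]).as_rotvec())
  s=least_squares(res,x0);print(b,s.x.round(4),np.abs(s.fun).max())
b=0;
def P(q,L,off=None):
    R=[Ro.from_euler("z",b)*r for r in fr(q,A)]
    return np.array([0,0,L[0]])+R[1].apply([L[4],0,L[1]])+R[3].apply([L[5],0,L[2]])+R[5].apply([0,0,L[3]])
for nf in (4,6):
  f=lambda L:np.ravel([P(q,np.r_[L,[0]*(6-nf)])-p for q,p,_ in D])
  s=least_squares(f,[350,400,400,200]+[0]*(nf-4));print(s.x.round(1),s.fun.round(1))
E
python3 kin2.py
```

```text
-0.2 [-0.0075  0.0086  2.2174  2.2179] 0.0006577799277233045
0.0 [-0.0074  0.0086  2.2174  2.2179] 0.0006577550078386412
[-1550.    387.6   529.6 -1672.1] [-47.4  -4.9  16.  -17.7  30.1  -6.5   2.9  21.2  -7.3  -6.7  16.1  -2.2]
[819.3 530.1 545.9 848.  -64.7  -5.3] [-44.1  13.5  19.4 -21.1  14.1  -8.9  -5.8   6.7  -9.2  -2.6  -0.4  -1.3]
```

Call:
play_rows(
  plan=[
    [8.5,0,0,-0.4,0,0.9,0],
    [8.5,0,0,-0.4,0,0.9,0],
    [8.5,0,0,-0.4,0,0.9,0],
    [8.5,0,0,-0.4,0,0.9,0],
    [8.5,0,0,-0.4,0,0.9,0],
  ],
)

```text
time: 2.35
eef_pos: [0.5654, 0.0176, 0.2199]
eef_rot: [-1.571, 0.001, -0.675]
force: [-0.2, 0.3, 0.6]
gripper_width: 0.085
```

Call:
play_rows(
  plan=[
    [8.5,0,0,0,0,0.92,0],
    [8.5,0,0,0,0,0.92,0],
    [8.5,0,0,0,0,0.92,0],
    [8.5,0,0,0,0,0.92,0],
    [8.5,0,0,0,0,0.92,0],
  ],
)

```text
time: 2.98
eef_pos: [0.5654, 0.0176, 0.22]
eef_rot: [-1.572, 0.001, -1.596]
force: [1.1, -0.3, 0.2]
gripper_width: 0.0851
```

```bash
python3 -c "
from h import *
st(); to([.566,.018,.22],.229-np.pi)"
```

```text
t 2.98 p [565.4  17.6 220. ] rot [-1.5720e+00  9.0000e-04 -1.5955e+00] q [-0.794  0.406  0.913  1.848 -0.366  1.067 -1.335] F [ 1.1 -0.3  0.2] M [-0.01  0.01  0.  ] w 85.1
move cm [-0.04, -0.0, 0.05] rot [0.002, 1.317, 0.0]
```

Call:
play_rows(
  plan=[
    [8.5,0,0,0,0,0.92,0],
    [8.5,0,0,0,0,0.92,0],
    [8.5,0,0,0,0,0.92,0],
    [8.5,0,0,0,0,0.92,0],
    [8.5,0,0,0,0,0.92,0],
  ],
)

```text
time: 3.6
eef_pos: [0.5655, 0.0177, 0.2198]
eef_rot: [-1.573, -0.0, -2.515]
force: [-0.2, 0.3, 0.0]
gripper_width: 0.085
```

Call:
play_rows(
  plan=[
    [8.5,0,0,0,0,0.397,0],
    [8.5,0,0,0,0,0.397,0],
    [8.5,0,0,0,0,0.397,0],
  ],
)

```text
time: 3.98
eef_pos: [0.5656, 0.0174, 0.2197]
eef_rot: [-1.571, -0.001, -2.906]
force: [-0.0, -0.8, 0.1]
gripper_width: 0.0848
```

```bash
python3 -c "
from h import *
st(); to([.566,.018,.22],.229-np.pi)
for n in('scene','top'): cv2.imwrite(f'pics/{n}1.png',grab_frame(n)[:,:,::-1])
t=cv2.imread('pics/top1.png');s=cv2.imread('pics/scene1.png')
cv2.imwrite('pics/top1c.png',cv2.convertScaleAbs(cv2.resize(t[175:285,205:345],None,fx=5,fy=5,interpolation=cv2.INTER_CUBIC),alpha=1.5))
cv2.imwrite('pics/scene1c.png',cv2.convertScaleAbs(cv2.resize(s[145:250,220:345],None,fx=6,fy=5.6,interpolation=cv2.INTER_CUBIC),alpha=1.5))
"
```

```text
t 3.98 p [565.6  17.4 219.7] rot [-1.5713e+00 -1.4000e-03 -2.9061e+00] q [-0.961  0.558  1.231  1.854 -0.578  1.154 -2.432] F [-0.  -0.8  0.1] M [ 0.03  0.02 -0.  ] w 84.8
move cm [-0.05, -0.03, -0.05] rot [0.0, 0.006, 0.001]
```

View pics/top1c.png

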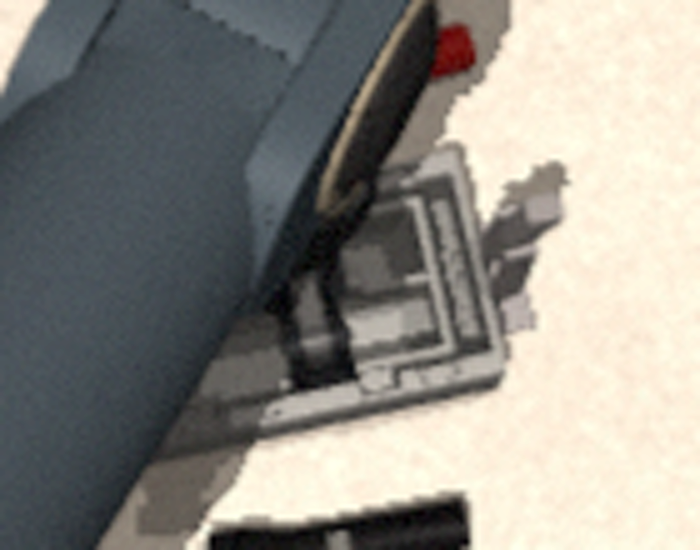

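View pics/scene1c.png

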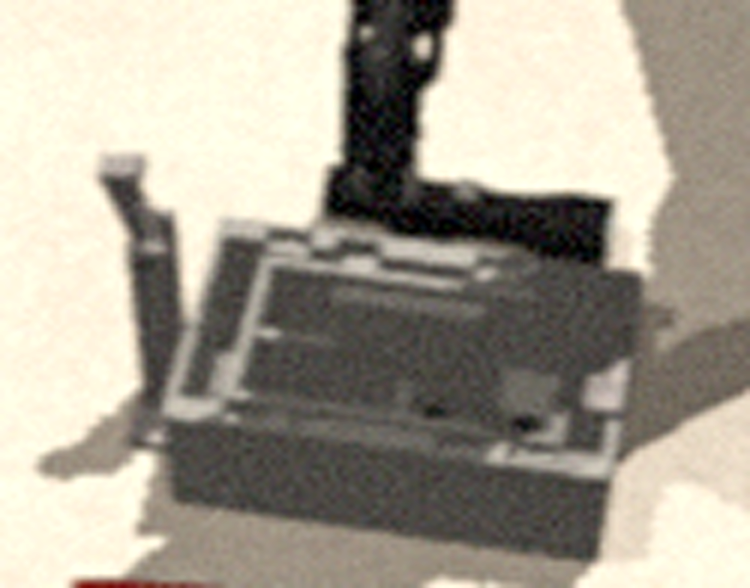

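```bash
cat > edge.py <<'E'
from h import *
from scipy.ndimage import gaussian_filter,map_coordinates
I={n:gaussian_filter(cv2.imread(f"pics/{n}0.png").astype(float).mean(2),.7) for n in("top","scene")}
def c4(x,y,z,ox=0,oy=0): return [(ox+sx*x,oy+sy*y,z) for sx,sy in((-1,-1),(1,-1),(1,1),(-1,1))]
# edges idx:0 y-,1 x+,2 y+,3 x-
def segs(quad,ix): return [(quad[i],quad[(i+1)%4]) for i in ix]
base={"top":segs(c4(92,57,70),[0,2,3])+segs(c4(92,57,0),[2])+[((77,-26,77),(77,26,77))],
      "scene":segs(c4(92,57,70),[0,1,3])+segs(c4(92,57,0),[0])+[((77,-26,77),(77,26,77))]}
hand={n:segs(c4(32,5,101),[0,1,2,3]) for n in I}
rim={n:segs(c4(66,36,65),[0,1,2,3])+segs(c4(70,40,65),[1,3]) for n in I}
def obs(p,S,W,ns=15):
    out=[]
    for n in S:
        for a,b in S[n]:
            a,b=np.array(a,float),np.array(b,float)
            t=np.linspace(.08,.92,ns)[:,None];X=a+(b-a)*t
            u=proj(n,Tm(p,X));d=u[-1]-u[0];d/=np.linalg.norm(d);nn=np.array([-d[1],d[0]])
            k=np.arange(-W,W+.01,.1)
            pts=u[:,None]+k[None,:,None]*nn
            v=map_coordinates(I[n],[pts[...,1],pts[...,0]],order=3)
            g=np.abs(np.gradient(v,axis=1)); 
            # combine along the segment for robustness
            gm=g.mean(0); j=gm.argmax(); 
            lo,hi=max(0,j-12),min(len(k),j+13)
            for i in range(ns):
                jj=lo+g[i,lo:hi].argmax()
                out.append((n,X[i],nn,u[i]+k[jj]*nn))
    return out
def fit(p,S,free=(0,1,2,3),W=3,it=8):
    p=np.array(p,float)
    for i in range(it):
        O=obs(p,S,W if i<3 else 1.6)
        def f(x):
            q=p.copy();q[list(free)]=x;r=[]
            for n in S:
                L=[o for o in O if o[0]==n]
                u=proj(n,Tm(q,[o[1] for o in L]))
                r+=list(((u-np.array([o[3] for o in L]))*np.array([o[2] for o in L])).sum(1))
            return r
        s=least_squares(f,p[list(free)],loss="soft_l1",f_scale=.3);p[list(free)]=s.x
    return p,np.sqrt(np.mean(np.square(f(s.x))))
p0=np.load("base.npy")
if __name__=="__main__":
    for nm,S in(("base",base),("handle",hand),("rim",rim)):
        print(nm,"both",*[x.round(4) for x in fit(p0,S)])
        q0=p0.copy();q0[2]=0
        for n in S: print(nm,n,*[x.round(4) for x in fit(q0,{n:S[n]},free=(0,1,3))])
E
python3 edge.py
```

```text
base both [0.5648 0.0208 0.0032 1.7963] 0.8479
base top [0.5657 0.0189 0.     1.7934] 0.9006
base scene [0.5624 0.0205 0.     1.7985] 0.6699
handle both [ 0.5652  0.0183 -0.0059  1.7775] 0.7783
handle top [0.5643 0.0181 0.     1.7809] 0.4863
handle scene [0.5635 0.0186 0.     1.7816] 0.2044
rim both [0.5642 0.0183 0.0037 1.782 ] 0.8278
rim top [0.565  0.0173 0.     1.7845] 0.7414
rim scene [0.5619 0.0171 0.     1.7801] 0.9528
```

```bash
python3 -c "
from h import *
st(); to([.564,.0183,.075],1.785+np.pi/2-2*np.pi)"
```

```text
t 4.08 p [565.8  16.9 220. ] rot [-1.5715e+00 -7.0000e-04 -2.9052e+00] q [-0.96   0.557  1.231  1.854 -0.577  1.153 -2.431] F [-1.1 -0.5  0.4] M [ 0.01  0.03 -0.01] w 84.9
move cm [0.14, 14.5, -0.17] rot [0.001, 0.022, 0.001]
```

Call:
play_rows(
  plan=[
    [4.0,0.1,3,-0.15,0,0.022,0],
    [4.0,0.1,6,-0.15,0,0.022,0],
    [4.0,0.1,10,-0.15,0,0.022,0],
    [4.0,0.1,14.5,-0.15,0,0.022,0],
    [4.0,0.1,14.5,-0.15,0,0.022,0],
  ],
)

```text
time: 4.7
eef_pos: [0.5625, 0.0179, 0.0731]
eef_rot: [-1.573, -0.006, -2.929]
force: [-0.3, 0.2, 0.7]
gripper_width: 0.0398
```

```bash
python3 -c "
from h import *
st(); to([.564,.0183,.075],1.785+np.pi/2-2*np.pi)
for n in('scene','top'): cv2.imwrite(f'pics/{n}2.png',grab_frame(n)[:,:,::-1])
t=cv2.imread('pics/top2.png');s=cv2.imread('pics/scene2.png')
cv2.imwrite('pics/top2c.png',cv2.convertScaleAbs(cv2.resize(t[195:275,215:325],None,fx=7,fy=7,interpolation=cv2.INTER_CUBIC),alpha=1.5))
cv2.imwrite('pics/scene2c.png',cv2.convertScaleAbs(cv2.resize(s[165:250,230:335],None,fx=7,fy=7,interpolation=cv2.INTER_CUBIC),alpha=1.8))
"
```

```text
t 4.7 p [562.5  17.9  73.1] rot [-1.5725 -0.006  -2.9289] q [-0.821  0.715  1.028  1.982 -0.785  0.917 -2.303] F [-0.3  0.2  0.7] M [ 0.02  0.02 -0.02] w 39.8
move cm [-0.15, -0.19, -0.0] rot [0.002, -0.002, 0.006]
```

View pics/top2c.png

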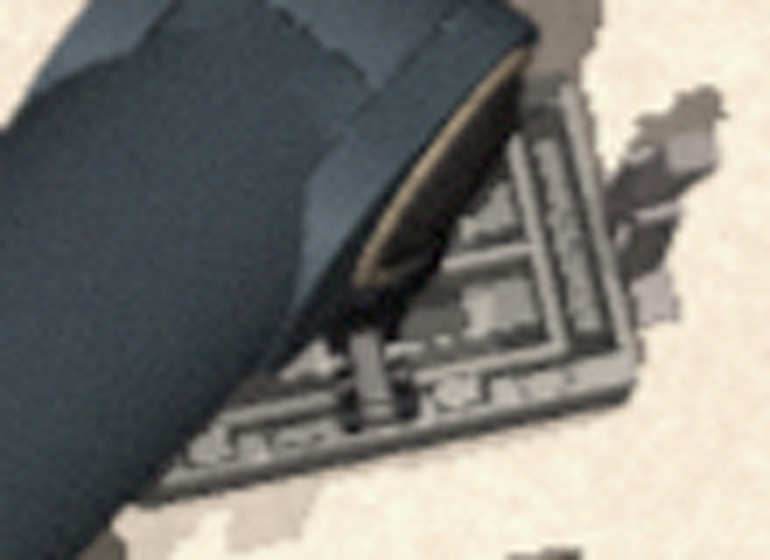

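View pics/scene2c.png

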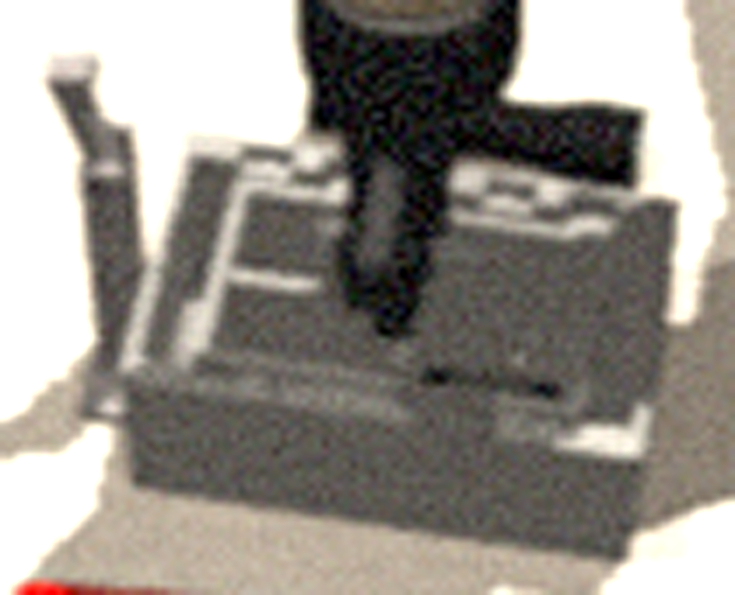

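```bash
python3 -c "
from h import *
s=read_state();R=Ro.from_euler('xyz',s['eef_rot'])
for x in (20,27,34):
  for sg in(1,-1):
    for zz in (-11,0,11):
      X=s['eef_pos']+R.apply(np.array([sg*x,-4,zz])/1000)
      print(sg*x,zz,'scene',((proj('scene',X)-[230,165]+.5)*7-.5).round(),'top',((proj('top',X)-[215,195]+.5)*7-.5).round())
"
```

```text
20 -11 scene [[440. 234.]] top [[330. 337.]]
20 0 scene [[409. 230.]] top [[361. 330.]]
20 11 scene [[379. 225.]] top [[392. 324.]]
-20 -11 scene [[419. 324.]] top [[307. 225.]]
-20 0 scene [[388. 319.]] top [[338. 219.]]
-20 11 scene [[357. 315.]] top [[369. 213.]]
27 -11 scene [[443. 219.]] top [[334. 356.]]
27 0 scene [[413. 214.]] top [[365. 350.]]
27 11 scene [[383. 210.]] top [[396. 343.]]
-27 -11 scene [[416. 340.]] top [[303. 206.]]
-27 0 scene [[385. 335.]] top [[334. 200.]]
-27 11 scene [[354. 331.]] top [[365. 194.]]
34 -11 scene [[447. 204.]] top [[338. 376.]]
34 0 scene [[417. 199.]] top [[369. 369.]]
34 11 scene [[386. 194.]] top [[400. 363.]]
-34 -11 scene [[412. 356.]] top [[299. 187.]]
-34 0 scene [[381. 352.]] top [[330. 181.]]
-34 11 scene [[350. 347.]] top [[361. 174.]]
```

Call:
play_rows(
  plan=[
    [4.0,-0.15,-0.1,0,0,0,0],
    [2.0,-0.15,-0.1,0,0,0,0],
    [0.5,-0.15,-0.1,0,0,0,0],
    [0.5,-0.15,-0.1,0,0,0,0],
  ],
)

```text
time: 5.3
eef_pos: [0.5656, 0.0176, 0.077]
eef_rot: [-1.572, -0.001, -2.929]
force: [-4.3, 0.1, 6.2]
gripper_width: 0.0089
```

```bash
python3 -c "
from h import *
st()"
```

```text
t 5.3 p [565.6  17.6  77. ] rot [-1.5717e+00 -1.1000e-03 -2.9294e+00] q [-0.822  0.712  1.033  1.976 -0.783  0.922 -2.305] F [-4.3  0.1  6.2] M [-0.01  0.77  0.32] w 8.9
```

Call:
play_rows(
  plan=[
    [0.5,0.05,0,0,0,0,0],
    [0.5,0.1,-0.3,0,0,0,0],
    [0.5,0.1,-0.8,0,0,0,0],
    [0.5,0.1,-1.2,0,0,0,0],
    [0.5,0.1,-1.2,0,0,0,0],
  ],
)

```text
time: 5.92
eef_pos: [0.5653, 0.0174, 0.0886]
eef_rot: [-1.571, 0.0, -2.93]
force: [-0.2, 0.4, -3.4]
gripper_width: 0.0085
```

```bash
python3 -c "
from h import *
st()"
```

```text
t 5.92 p [565.3  17.4  88.6] rot [-1.5709  0.     -2.9305] q [-0.835  0.698  1.052  1.971 -0.765  0.938 -2.319] F [-0.2  0.4 -3.4] M [-0.07  0.16  0.02] w 8.5
```

Call:
play_rows(
  plan=[
    [0.5,0,0,0.3,0,0,0],
    [0.5,0,0,0.4,0,0,0],
    [0.5,0,0,0.4,0,0,0],
  ],
)

```text
time: 6.3
eef_pos: [0.5659, 0.0153, 0.0881]
eef_rot: [-1.574, -0.001, -2.929]
force: [-1.4, 5.0, -2.5]
gripper_width: 0.0086
```

```bash
python3 -c "
from h import *
st()"
```

```text
t 6.3 p [565.9  15.3  88.1] rot [-1.5739e+00 -9.0000e-04 -2.9290e+00] q [-0.827  0.699  1.049  1.969 -0.766  0.94  -2.312] F [-1.4  5.  -2.5] M [1.13 0.29 0.21] w 8.6
```

Call:
play_rows(
  plan=[
    [0.5,0,0,-0.4,0,0,0],
    [0.5,0,0,-0.8,0,0,0],
    [0.5,0,0,-0.8,0,0,0],
  ],
)

```text
time: 6.68
eef_pos: [0.5649, 0.0191, 0.0888]
eef_rot: [-1.566, 0.001, -2.931]
force: [0.0, -4.6, -4.3]
gripper_width: 0.0088
```

```bash
python3 -c "
from h import *
st()"
```

```text
t 6.67 p [564.9  19.1  88.8] rot [-1.5664e+00  1.0000e-03 -2.9310e+00] q [-0.843  0.698  1.055  1.972 -0.763  0.934 -2.325] F [ 0.  -4.6 -4.3] M [-1.26 -0.2   0.31] w 8.8
```

Call:
play_rows(
  plan=[
    [0.5,0,0,0.4,0,0,0],
    [0.5,0.3,0,0.4,0,0,0],
    [0.5,0.4,0,0.4,0,0,0],
    [0.5,0.4,0,0.4,0,0,0],
  ],
)

```text
time: 7.18
eef_pos: [0.5621, 0.0172, 0.0886]
eef_rot: [-1.571, 0.002, -2.93]
force: [2.1, 0.8, -4.1]
gripper_width: 0.009
```

```bash
python3 -c "
from h import *
st()"
```

```text
t 7.17 p [562.1  17.2  88.6] rot [-1.5712e+00  1.5000e-03 -2.9300e+00] q [-0.839  0.693  1.054  1.979 -0.765  0.932 -2.316] F [ 2.1  0.8 -4.1] M [ 0.1  -0.58  0.13] w 9.0
```

Call:
play_rows(
  plan=[
    [0.5,-0.4,0,0,0,0,0],
    [0.5,-0.8,0,0,0,0,0],
    [0.5,-0.8,0,0,0,0,0],
  ],
)

```text
time: 7.55
eef_pos: [0.5661, 0.0176, 0.0877]
eef_rot: [-1.572, -0.007, -2.93]
force: [-7.1, -1.0, 0.1]
gripper_width: 0.0086
```

```bash
python3 -c "
from h import *
st()"
```

```text
t 7.55 p [566.1  17.6  87.7] rot [-1.5724 -0.0074 -2.9298] q [-0.831  0.704  1.05   1.964 -0.763  0.947 -2.321] F [-7.1 -1.   0.1] M [-0.22  1.39  0.45] w 8.6
```

Call:
play_rows(
  plan=[
    [0.5,0.5,0,0,0,0,0],
    [0.5,0.5,0,0,0,0.06,0],
    [0.5,0.5,0,0,0,0.08,0],
    [0.5,0.5,0,0,0,0.08,0],
  ],
)

```text
time: 8.05
eef_pos: [0.5636, 0.0168, 0.0883]
eef_rot: [-1.57, -0.002, -3.007]
force: [-4.4, -2.0, -1.0]
gripper_width: 0.0086
```

```bash
python3 -c "
from h import *
st()"
```

```text
t 8.05 p [563.6  16.8  88.3] rot [-1.5699e+00 -2.0000e-03 -3.0075e+00] q [-0.846  0.709  1.072  1.974 -0.779  0.948 -2.381] F [-4.4 -2.  -1. ] M [-0.57  0.89  1.41] w 8.6
```

Call:
play_rows(
  plan=[
    [0.5,0,0,0,0,-0.08,0],
    [0.5,0,0,0,0,-0.16,0],
    [0.5,0,0,0,0,-0.16,0],
    [0.5,0,0,0,0,-0.16,0],
  ],
)

```text
time: 8.55
eef_pos: [0.5647, 0.0171, 0.0884]
eef_rot: [-1.571, 0.001, -2.855]
force: [0.3, -1.1, -4.4]
gripper_width: 0.0088
```

```bash
python3 -c "
from h import *
st()"
```

```text
t 8.55 p [564.7  17.1  88.4] rot [-1.5712e+00  1.3000e-03 -2.8551e+00] q [-0.826  0.686  1.034  1.973 -0.751  0.926 -2.256] F [ 0.3 -1.1 -4.4] M [-0.25  0.12 -0.97] w 8.8
```

Call:
play_rows(
  plan=[
    [0.5,0,0,0,0,0.075,0],
    [0.5,0,-1,0,0,0.075,0],
    [0.5,0,-4,0,0,0.075,0],
    [0.5,0,-8.5,0,0,0.075,0],
    [0.5,0,-8.5,0,0,0.075,0],
  ],
)

```text
time: 9.18
eef_pos: [0.5671, 0.0168, 0.1773]
eef_rot: [-1.57, 0.008, -2.924]
force: [-0.3, -0.1, -3.8]
gripper_width: 0.0087
```

```bash
python3 -c "
from h import *
st()
cv2.imwrite('pics/scene3.png',grab_frame('scene')[:,:,::-1])
s=cv2.imread('pics/scene3.png')
cv2.imwrite('pics/scene3c.png',cv2.convertScaleAbs(cv2.resize(s[125:250,215:350],None,fx=5,fy=4.8,interpolation=cv2.INTER_CUBIC),alpha=1.8))
"
```

```text
t 9.18 p [567.1  16.8 177.3] rot [-1.5696  0.0078 -2.9236] q [-0.923  0.599  1.18   1.902 -0.638  1.073 -2.404] F [-0.3 -0.1 -3.8] M [-0.   -0.   -0.02] w 8.7
```

View pics/scene3c.png

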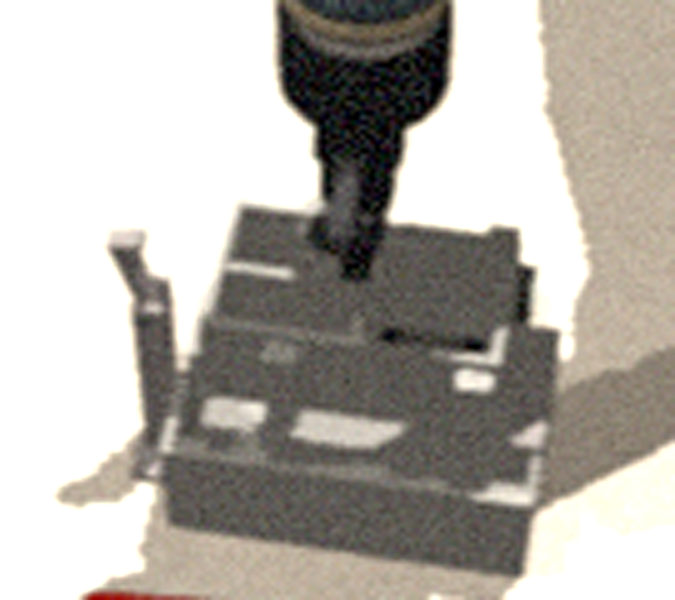

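Call:
play_rows(
  plan=[
    [0.5,0,0,0,0,-0.92,0],
    [0.5,0,0,0,0,-0.92,0],
    [0.5,0,0,0,0,-0.92,0],
    [0.5,0,0,0,0,-0.92,0],
    [0.5,0,0,0,0,-0.92,0],
  ],
)

```text
time: 9.85
eef_pos: [0.5634, 0.0176, 0.1722]
eef_rot: [-1.573, -0.001, -1.999]
force: [0.1, -0.2, -3.2]
gripper_width: 0.0087
```

Call:
play_rows(
  plan=[
    [0.5,0,0,0,0,-0.92,0],
    [0.5,0,0,0,0,-0.92,0],
    [0.5,0,0,0,0,-0.92,0],
    [0.5,0,0,0,0,-0.92,0],
    [0.5,0,0,0,0,-0.92,0],
  ],
)

```text
time: 10.48
eef_pos: [0.5633, 0.0175, 0.1721]
eef_rot: [-1.573, 0.001, -1.079]
force: [0.0, -0.5, -4.1]
gripper_width: 0.009
```

Call:
play_rows(
  plan=[
    [0.5,0,0,0,0,-0.92,0],
    [0.5,0,0,0,0,-0.92,0],
    [0.5,0,0,0,0,-0.92,0],
    [0.5,0,0,0,0,-0.92,0],
    [0.5,0,0,0,0,-0.92,0],
  ],
)

```text
time: 11.1
eef_pos: [0.5632, 0.0174, 0.172]
eef_rot: [-1.571, 0.003, -0.159]
force: [-0.4, 0.0, -3.0]
gripper_width: 0.0093
```

```bash
python3 -c "
from h import *
st(); to([.564,.0172,.18],-2.925+np.pi)"
```

```text
t 11.1 p [563.2  17.4 172. ] rot [-1.5712  0.0028 -0.1589] q [-0.468  0.37   0.464  1.887 -0.203  0.933 -0.068] F [-0.4  0.  -3. ] M [ 0.05 -0.02 -0.03] w 9.3
move cm [0.08, -0.8, -0.01] rot [-0.0, -0.375, -0.003]
```

Call:
play_rows(
  plan=[
    [0.5,0.1,-0.4,0,0,-0.375,0],
    [0.5,0.1,-0.8,0,0,-0.375,0],
    [0.5,0.1,-0.8,0,0,-0.375,0],
  ],
)

```text
time: 11.48
eef_pos: [0.5647, 0.0171, 0.1806]
eef_rot: [-1.57, 0.001, 0.208]
force: [-0.4, -0.5, -2.3]
gripper_width: 0.0088
```

```bash
python3 -c "
from h import *
st()
for n in('scene','top'): cv2.imwrite(f'pics/{n}4.png',grab_frame(n)[:,:,::-1])
st()
t=cv2.imread('pics/top4.png');s=cv2.imread('pics/scene4.png')
cv2.imwrite('pics/top4c.png',cv2.convertScaleAbs(cv2.resize(t[195:275,215:325],None,fx=7,fy=7,interpolation=cv2.INTER_CUBIC),alpha=1.5))
cv2.imwrite('pics/scene4c.png',cv2.convertScaleAbs(cv2.resize(s[145:250,230:340],None,fx=7,fy=5.6,interpolation=cv2.INTER_CUBIC),alpha=1.8))
"
```

```text
t 11.47 p [564.7  17.1 180.6] rot [-1.5699e+00  1.5000e-03  2.0770e-01] q [-0.406  0.353  0.383  1.873 -0.161  0.947  0.258] F [-0.4 -0.5 -2.3] M [ 0.04 -0.03  0.01] w 8.8
t 11.57 p [564.6  17.  180.5] rot [-1.5703  0.0018  0.2067] q [-0.407  0.353  0.384  1.873 -0.161  0.948  0.257] F [ 0.  -0.4 -3. ] M [0.08 0.01 0.03] w 8.6
```

View pics/top4c.png

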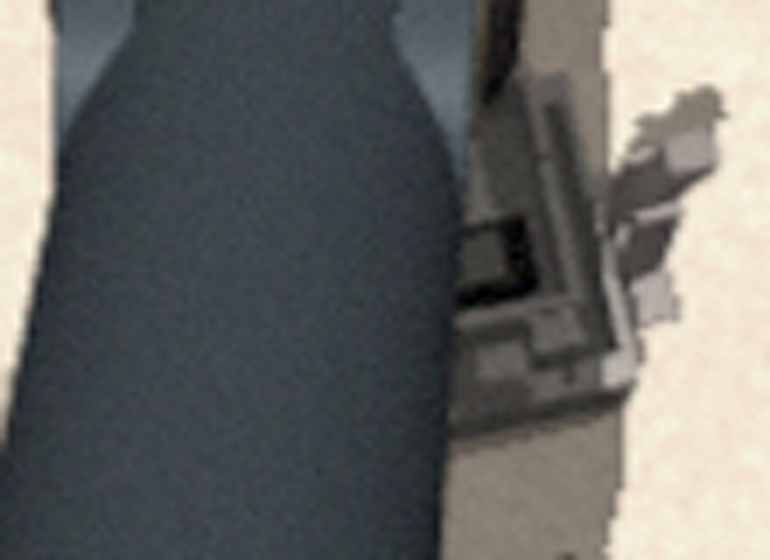

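View pics/scene4c.png

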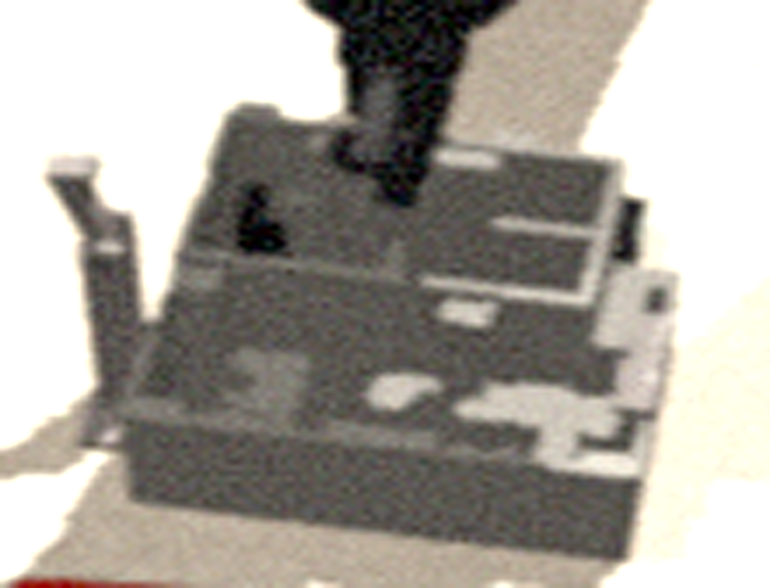

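```bash
cat > ov.py <<'E'
from h import *
from edge import c4
def ov(k,tp,byaw,n,o,fx,fy,crop):
    im=cv2.imread(f"pics/{n}{k}.png");h=im[o[1]:o[1]+crop[1],o[0]:o[0]+crop[0]]
    h=cv2.convertScaleAbs(cv2.resize(h,None,fx=fx,fy=fy,interpolation=cv2.INTER_CUBIC),alpha=1.8)
    p=[tp[0],tp[1],tp[2]-.072,byaw]
    for poly,c in((c4(70,40,60),(0,0,255)),(c4(66,36,60),(0,255,0)),([(70,-20,6),(84,-20,6),(84,20,6),(70,20,6)],(255,0,255))):
        u=(proj(n,Tm(p,poly))-np.array(o)+.5)*[fx,fy]-.5
        cv2.polylines(h,[u.round().astype(int)],True,c,1)
    cv2.imwrite(f"pics/{n}{k}_ov.png",h)
ov(3,[.5636,.0172,.1755],1.787+np.pi,"scene",(220,130),7,7,(110,80))
ov(4,[.5647,.0170,.1805],.2075-np.pi/2+np.pi,"scene",(230,140),7,7,(110,80))
E
python3 ov.py
```

```text
(no output)
```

View pics/scene3_ov.png

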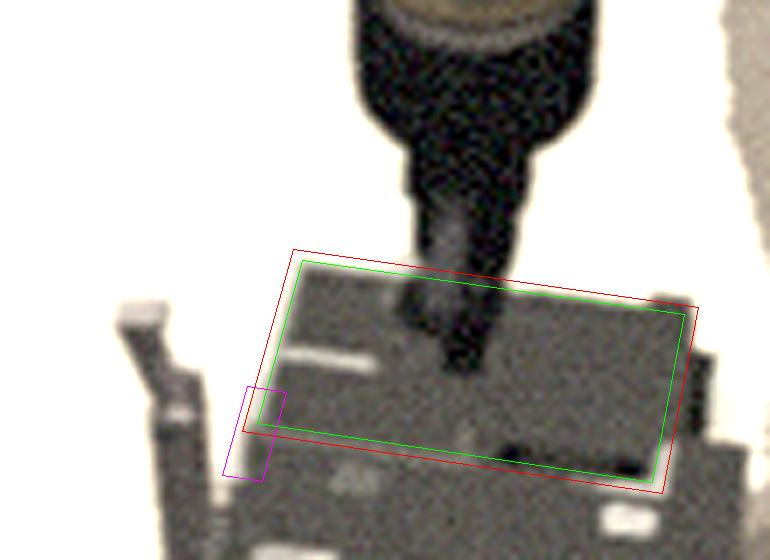

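View pics/scene4_ov.png

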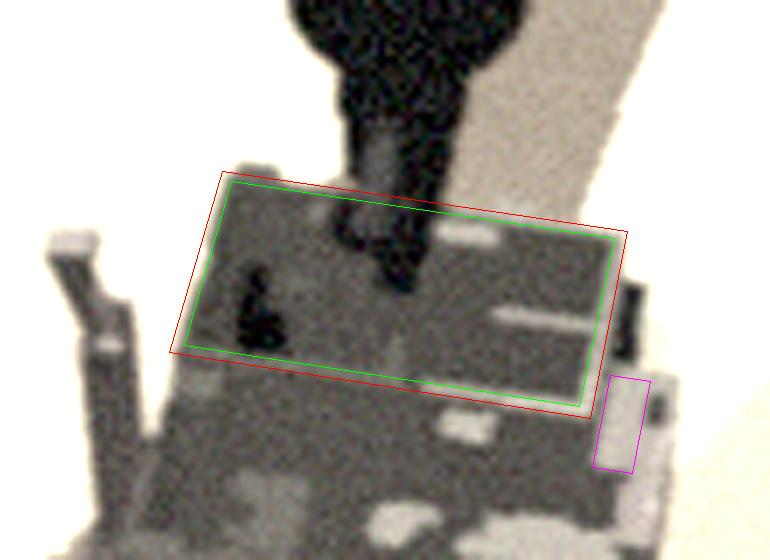

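```bash
cat > e2.py <<'E'
import edge
from edge import *
def run(k,tp,byaw):
    I["scene"]=gaussian_filter(cv2.imread(f"pics/scene{k}.png").astype(float).mean(2),.7)
    p=np.array([tp[0],tp[1],tp[2]-.072,byaw])
    bx=np.array([np.cos(1.787),np.sin(1.787)]);by=np.array([-bx[1],bx[0]])
    for nm,S in (("inner ends",segs(c4(66,36,60),[1,3])),("inner all",segs(c4(66,36,60),[0,1,3])),("outer+inner",segs(c4(66,36,60),[0,1,3])+segs(c4(70,40,60),[0,1,3]))):
        for W in(1.5,2.5):
            q,r=fit(p,{"scene":S},free=(0,1,3),W=W)
            d=(q-p)[:2]*1000
            print(k,nm,W,"dx,dy base",(d@bx).round(2),(d@by).round(2),"yaw",(q-p)[3].round(4),"rms",r.round(3))
run(3,[.5634,.0174,.1725],1.787+np.pi)
run(4,[.5646,.0170,.1805],.207-np.pi/2+np.pi)
E
python3 e2.py
```

```text
3 inner ends 1.5 dx,dy base 2.7 -7.19 yaw 0.0126 rms 1.312
3 inner ends 2.5 dx,dy base 2.83 -0.87 yaw 0.0207 rms 1.301
3 inner all 1.5 dx,dy base 2.68 2.37 yaw 0.039 rms 1.09
3 inner all 2.5 dx,dy base 2.69 2.37 yaw 0.0387 rms 1.091
3 outer+inner 1.5 dx,dy base 2.27 0.99 yaw 0.0376 rms 0.925
3 outer+inner 2.5 dx,dy base 4.24 1.02 yaw 0.0372 rms 1.022
4 inner ends 1.5 dx,dy base -1.3 -0.17 yaw 0.0018 rms 0.26
4 inner ends 2.5 dx,dy base -1.26 -0.09 yaw -0.0001 rms 0.262
4 inner all 1.5 dx,dy base -1.24 2.0 yaw -0.0002 rms 0.306
4 inner all 2.5 dx,dy base 1.9 1.69 yaw 0.0062 rms 1.176
4 outer+inner 1.5 dx,dy base 0.01 3.62 yaw -0.0004 rms 0.715Traceback (most recent call last):
  File "e2.py", line 13, in <module>
    run(4,[.5646,.0170,.1805],.207-np.pi/2+np.pi)
    ~~~^^^^^^^^^^^^^^^^^^^^^^^^^^^^^^^^^^^^^^^^^^
  File "e2.py", line 9, in run
    q,r=fit(p,{"scene":S},free=(0,1,3),W=W)
        ~~~^^^^^^^^^^^^^^^^^^^^^^^^^^^^^^^^
  File "edge.py", line 40, in fit
    s=least_squares(f,p[list(free)],loss="soft_l1",f_scale=.3);p[list(free)]=s.x
    return func(*args, **kwargs)
    result 
[... 927 characters left out ...]
                          ^^^^^^^^^^^^^^^^^^^^^^
                             mf)
                             ^^^
    df = [f_eval - f0 for f_eval in f_evals]
                                    ^^^^^^^
    f = np.atleast_1d(self.fun(x, *self.args, **self.kwargs))
                      ~~~~~~~~^^^^^^^^^^^^^^^^^^^^^^^^^^^^^^
    return np.atleast_1d(self.fun(x))
                         ~~~~~~~~^^^
    return self.f(x, *self.args, **self.kwargs)
           ~~~~~~^^^^^^^^^^^^^^^^^^^^^^^^^^^^^^
  File "edge.py", line 37, in f
    u=proj(n,Tm(q,[o[1] for o in L]))
  File "h.py", line 6, in proj
    c=calibration(n);r,_=cv2.Rodrigues(c["R"])
ValueError: time passes only in moves, steps and waits
```

```bash
python3 - <<'E'
s=open('h.py').read()
s=s.replace('def proj(n,X):\n    c=calibration(n);','import functools\ncal=functools.lru_cache(None)(lambda n:calibration(n))\ndef proj(n,X):\n    c=cal(n);')
open('h.py','w').write(s)
s=open('e2.py').read()
s=s[:s.index('run(3')]+'''run(3,[.5671,.0168,.1773],-2.9236-np.pi/2+np.pi)
run(4,[.5647,.0171,.1806],.2077-np.pi/2+np.pi)
'''
s=s.replace('for W in(1.5,2.5)','for W in(1.2,1.8)').replace('byaw]','byaw-np.pi]' if 0 else 'byaw]')
open('e2.py','w').write(s)
E
sed -i 's/,free=(0,1,3),W=W/,free=FR,W=W/; s/^def run(k,tp,byaw)/def run(k,tp,byaw,FR=(0,1))/' e2.py
python3 e2.py 2>&1 | tail -15
```

```text
3 inner ends 1.2 dx,dy base 10.37 -1276.98 yaw 0.0 rms 1.465
3 inner ends 1.8 dx,dy base 3.29 -42.88 yaw 0.0 rms 1.191
3 inner all 1.2 dx,dy base 4.25 1.95 yaw 0.0 rms 1.003
3 inner all 1.8 dx,dy base 4.25 1.93 yaw 0.0 rms 1.003
3 outer+inner 1.2 dx,dy base 4.3 0.18 yaw 0.0 rms 0.948
3 outer+inner 1.8 dx,dy base 4.31 0.17 yaw 0.0 rms 0.941
4 inner ends 1.2 dx,dy base -1.34 -1.66 yaw 0.0 rms 0.342
4 inner ends 1.8 dx,dy base -1.34 -1.66 yaw 0.0 rms 0.342
4 inner all 1.2 dx,dy base -1.31 2.05 yaw 0.0 rms 0.296
4 inner all 1.8 dx,dy base -1.31 2.04 yaw 0.0 rms 0.296
4 outer+inner 1.2 dx,dy base -0.03 3.7 yaw 0.0 rms 0.71
4 outer+inner 1.8 dx,dy base -0.03 3.73 yaw 0.0 rms 0.707
```

```bash
python3 - <<'E'
import re
s=open('ov.py').read()
s=s[:s.index('ov(3')].replace('alpha=1.8','alpha=1.0')+'''
ov(3,[.5671,.0168,.1773],-2.9236+np.pi/2,"scene",(250,160),11,11,(72,42))
ov(4,[.5647,.0171,.1806],.2077+np.pi/2,"scene",(250,160),11,11,(72,42))
'''
open('ov.py','w').write(s)
E
python3 ov.py
```

```text
(no output)
```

View pics/scene3_ov.png

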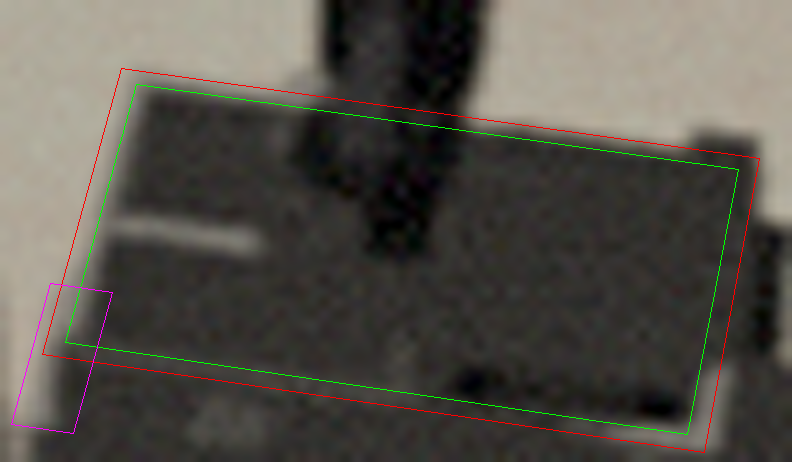

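View pics/scene4_ov.png

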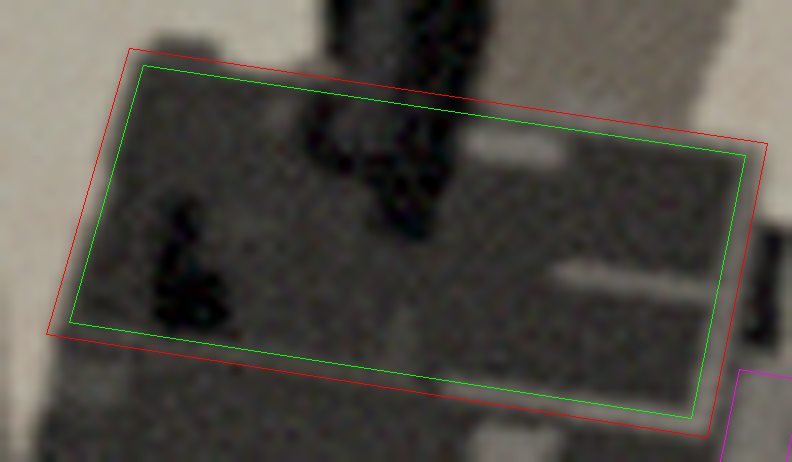

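```bash
cat > pl.py <<'E'
from h import *
YB=1.787; PB=np.array([.5636,.0191,0.]) ; TX=.0019; TZ=.072
def tgt(Ox,Oy,Oz,th,dy=0):
    Rb0=Ro.from_euler("z",YB);Rb=Rb0*Ro.from_euler("y",th)
    p=PB+Rb0.apply(np.array([Ox,Oy,Oz])/1000)+Rb.apply([TX,0,TZ])
    return p,Rb*Rb0.inv()*Ro.from_euler("xyz",[-np.pi/2,0,YB-np.pi/2])
def mv(*a):
    s=read_state();R0=Ro.from_euler("xyz",s["eef_rot"])
    for t in a:
        p,R=tgt(*t)
        print(t,"cm",(R0.inv().apply(p-s["eef_pos"])*100).round(2).tolist(),"rot",(R0.inv()*R).as_rotvec().round(3).tolist())
E
python3 -c "
from pl import *
st()
mv((0,0,105,0),(-12,0,105,.244),(-12,0,81.5,.244),(0,0,81.5,.244))"
```

```text
t 11.57 p [564.6  17.  180.5] rot [-1.5703  0.0018  0.2067] q [-0.407  0.353  0.384  1.873 -0.161  0.948  0.257] F [ 0.  -0.4 -3. ] M [0.08 0.01 0.03] w 8.6
(0, 0, 105, 0) cm [-0.06, 0.35, 0.41] rot [-0.0, -0.009, -0.002]
(-12, 0, 105, 0.244) cm [-0.07, 0.61, 0.95] rot [-0.244, -0.009, -0.003]
(-12, 0, 81.5, 0.244) cm [-0.06, 2.96, 0.94] rot [-0.244, -0.009, -0.003]
(0, 0, 81.5, 0.244) cm [-0.07, 2.96, 2.14] rot [-0.244, -0.009, -0.003]
```

Call:
play_rows(
  plan=[
    [0.5,-0.07,0.6,0.95,-0.18,-0.009,0],
    [0.5,-0.07,0.6,0.95,-0.244,-0.009,0],
    [0.5,-0.07,1.8,0.94,-0.244,-0.009,0],
    [0.5,-0.07,2.8,0.94,-0.244,-0.009,0],
    [0.5,-0.07,2.8,0.94,-0.244,-0.009,0],
  ],
)

```text
time: 12.2
eef_pos: [0.5618, 0.0246, 0.1522]
eef_rot: [-1.815, 0.004, 0.215]
force: [-0.4, -0.2, -3.9]
gripper_width: 0.0086
```

```bash
python3 -c "
from pl import *
st()
cv2.imwrite('pics/scene5.png',grab_frame('scene')[:,:,::-1])
s=cv2.imread('pics/scene5.png')
cv2.imwrite('pics/scene5c.png',cv2.convertScaleAbs(cv2.resize(s[155:250,230:335],None,fx=7,fy=6,interpolation=cv2.INTER_CUBIC),alpha=1.8))
mv((-12,0,81.5,.244),(0,0,81.5,.244))"
```

```text
t 12.2 p [561.8  24.6 152.2] rot [-1.8148  0.0036  0.2154] q [-0.61   0.394  0.459  1.933  0.097  0.849 -0.031] F [-0.4 -0.2 -3.9] M [0.5  0.1  0.02] w 8.6
(-12, 0, 81.5, 0.244) cm [-0.0, 0.16, 0.2] rot [-0.0, -0.0, -0.002]
(0, 0, 81.5, 0.244) cm [-0.0, -0.13, 1.36] rot [-0.0, -0.0, -0.002]
```

View pics/scene5c.png

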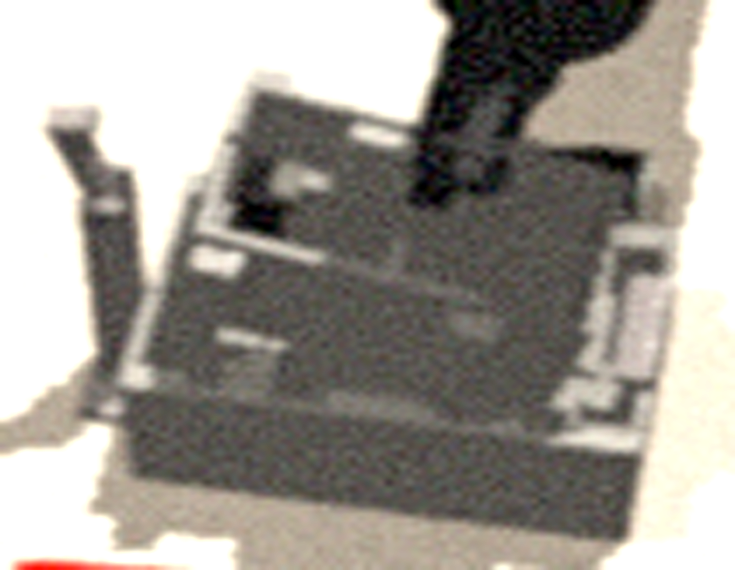

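Call:
play_rows(
  plan=[
    [0.5,0,0.16,0.2,0,0,0],
    [0.5,0,0.0,0.8,0,0,0],
    [0.5,0,-0.13,1.36,0,0,0],
    [0.5,0,-0.13,1.36,0,0,0],
  ],
)

```text
time: 12.75
eef_pos: [0.5599, 0.0398, 0.1515]
eef_rot: [-1.815, 0.001, 0.219]
force: [0.4, -0.8, -3.7]
gripper_width: 0.0089
```

```bash
python3 -c "
from pl import *
st()
cv2.imwrite('pics/scene6.png',grab_frame('scene')[:,:,::-1])
s=cv2.imread('pics/scene6.png')
cv2.imwrite('pics/scene6c.png',cv2.convertScaleAbs(cv2.resize(s[155:250,230:335],None,fx=7,fy=6,interpolation=cv2.INTER_CUBIC),alpha=1.8))
mv((0,0,81.5,.244),(0,0,72.5,.122),(0,0,66,.04),(0,0,62.5,0))"
```

```text
t 12.75 p [559.9  39.8 151.5] rot [-1.8149e+00  8.0000e-04  2.1950e-01] q [-0.635  0.394  0.456  1.934  0.099  0.851 -0.056] F [ 0.4 -0.8 -3.7] M [0.41 0.06 0.01] w 8.9
(0, 0, 81.5, 0.244) cm [-0.07, 0.1, -0.15] rot [-0.0, 0.003, -0.0]
(0, 0, 72.5, 0.122) cm [-0.07, 1.0, -0.81] rot [0.122, 0.003, -0.0]
(0, 0, 66, 0.04) cm [-0.07, 1.71, -1.24] rot [0.204, 0.003, -0.0]
(0, 0, 62.5, 0) cm [-0.08, 2.11, -1.43] rot [0.244, 0.003, -0.0]
```

View pics/scene6c.png

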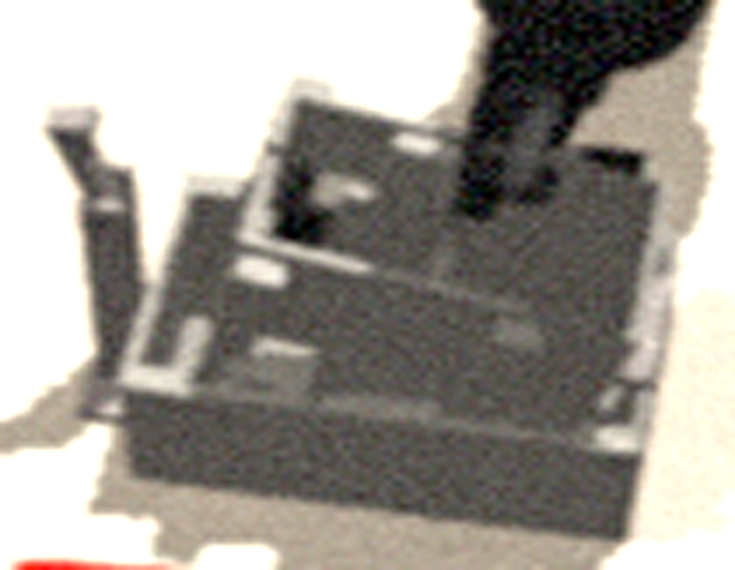

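Call:
play_rows(
  plan=[
    [0.5,-0.07,0.1,-0.15,0,0,0],
    [0.5,-0.07,0.5,-0.5,0.06,0.003,0],
    [0.5,-0.07,1.0,-0.81,0.122,0.003,0],
    [0.5,-0.07,1.0,-0.81,0.122,0.003,0],
  ],
)

```text
time: 13.3
eef_pos: [0.5617, 0.027, 0.1442]
eef_rot: [-1.693, -0.0, 0.212]
force: [-0.7, -0.5, -4.1]
gripper_width: 0.0086
```

```bash
python3 -c "
from pl import *
st()
mv((0,0,72.5,.122),(0,0,66,.04),(0,0,62.5,0))"
```

```text
t 13.3 p [561.7  27.  144.2] rot [-1.6934e+00 -5.0000e-04  2.1180e-01] q [-0.503  0.391  0.4    1.928 -0.036  0.84   0.104] F [-0.7 -0.5 -4.1] M [0.24 0.05 0.05] w 8.6
(0, 0, 72.5, 0.122) cm [0.02, 0.01, 0.26] rot [0.001, -0.004, -0.0]
(0, 0, 66, 0.04) cm [0.02, 0.67, -0.25] rot [0.083, -0.004, 0.0]
(0, 0, 62.5, 0) cm [0.02, 1.04, -0.5] rot [0.123, -0.004, 0.0]
```

Call:
play_rows(
  plan=[
    [0.5,0.02,0.1,0.2,0.01,-0.004,0],
    [0.5,0.02,0.4,-0.05,0.05,-0.004,0],
    [0.5,0.02,0.67,-0.25,0.083,-0.004,0],
    [0.5,0.02,0.67,-0.25,0.083,-0.004,0],
  ],
)

```text
time: 13.8
eef_pos: [0.5626, 0.0243, 0.1372]
eef_rot: [-1.612, 0.001, 0.219]
force: [0.7, -5.3, -1.1]
gripper_width: 0.0088
```

```bash
python3 -c "
from pl import *
st()
mv((0,0,66,.04),(0,0,62.5,0))"
```

```text
t 13.8 p [562.6  24.3 137.2] rot [-1.6125e+00  7.0000e-04  2.1910e-01] q [-0.419  0.399  0.357  1.921 -0.127  0.843  0.215] F [ 0.7 -5.3 -1.1] M [-1.44 -0.24  0.08] w 8.8
(0, 0, 66, 0.04) cm [-0.01, -0.06, -0.05] rot [0.002, 0.003, -0.001]
(0, 0, 62.5, 0) cm [-0.01, 0.29, -0.33] rot [0.042, 0.003, -0.001]
```

Call:
play_rows(
  plan=[
    [0.5,0,0,-0.2,0,0,0],
    [0.5,0,0,-0.35,0,0,0],
    [0.5,0,0,-0.35,0,0,0],
  ],
)

```text
time: 14.18
eef_pos: [0.5627, 0.0236, 0.1371]
eef_rot: [-1.609, 0.001, 0.221]
force: [1.2, -1.5, -4.5]
gripper_width: 0.0087
```

```bash
python3 -c "
from pl import *
st()
mv((-2,0,66,.04),(-2,0,62.5,0))"
```

```text
t 14.18 p [562.7  23.6 137.1] rot [-1.6091e+00  1.4000e-03  2.2070e-01] q [-0.415  0.4    0.356  1.92  -0.131  0.844  0.222] F [ 1.2 -1.5 -4.5] M [-0.37 -0.27  0.06] w 8.7
(-2, 0, 66, 0.04) cm [-0.0, -0.07, -0.18] rot [-0.002, 0.005, -0.001]
(-2, 0, 62.5, 0) cm [-0.01, 0.28, -0.46] rot [0.038, 0.004, -0.001]
```

Call:
play_rows(
  plan=[
    [0.5,0,0,-0.15,0,0,0],
    [0.5,0,0,-0.3,0,0,0],
    [0.5,0,0,-0.3,0,0,0],
  ],
)

```text
time: 14.55
eef_pos: [0.5634, 0.0199, 0.1375]
eef_rot: [-1.609, 0.001, 0.219]
force: [0.6, 0.3, -3.4]
gripper_width: 0.0087
```

```bash
python3 -c "
from pl import *
st()
mv((-3,0,66,.04),(-3,0,62.5,0))"
```

```text
t 14.55 p [563.4  19.9 137.5] rot [-1.6092e+00  1.1000e-03  2.1940e-01] q [-0.409  0.4    0.357  1.919 -0.132  0.845  0.228] F [ 0.6  0.3 -3.4] M [ 0.08  0.   -0.02] w 8.7
(-3, 0, 66, 0.04) cm [-0.0, -0.04, 0.1] rot [-0.002, 0.003, -0.001]
(-3, 0, 62.5, 0) cm [-0.0, 0.31, -0.18] rot [0.038, 0.003, -0.001]
```

```bash
python3 -c "
from pl import *
mv((-2.2,0,66,.04),(-2.2,0,63.5,.015),(-2.2,0,61.7,0))"
```

```text
(-2.2, 0, 66, 0.04) cm [-0.0, -0.04, 0.18] rot [-0.002, 0.003, -0.001]
(-2.2, 0, 63.5, 0.015) cm [-0.0, 0.21, 0.01] rot [0.023, 0.003, -0.001]
(-2.2, 0, 61.7, 0) cm [-0.0, 0.39, -0.09] rot [0.038, 0.003, -0.001]
```

Call:
play_rows(
  plan=[
    [0.5,0,0,0.15,0,0,0],
    [0.5,0,0.21,0.01,0.023,0.003,0],
    [0.5,0,0.39,-0.09,0.038,0.003,0],
    [0.5,0,0.39,-0.09,0.038,0.003,0],
  ],
)

```text
time: 15.05
eef_pos: [0.5641, 0.0178, 0.134]
eef_rot: [-1.571, 0.0, 0.215]
force: [-0.6, -0.2, 0.6]
gripper_width: 0.0089
```

```bash
python3 -c "
from pl import *
st()
mv((-2.2,0,62,0))
for n in('scene','top'): cv2.imwrite(f'pics/{n}7.png',grab_frame(n)[:,:,::-1])
s=cv2.imread('pics/scene7.png')
cv2.imwrite('pics/scene7c.png',cv2.convertScaleAbs(cv2.resize(s[155:250,230:335],None,fx=7,fy=6,interpolation=cv2.INTER_CUBIC),alpha=1.8))
"
```

```text
t 15.05 p [564.1  17.8 134. ] rot [-1.5714e+00  4.0000e-04  2.1510e-01] q [-0.37   0.406  0.338  1.916 -0.175  0.848  0.274] F [-0.6 -0.2  0.6] M [ 0.08  0.25 -0.  ] w 8.9
(-2.2, 0, 62, 0) cm [-0.02, 0.0, 0.1] rot [0.001, -0.001, -0.0]
```

View pics/scene7c.png

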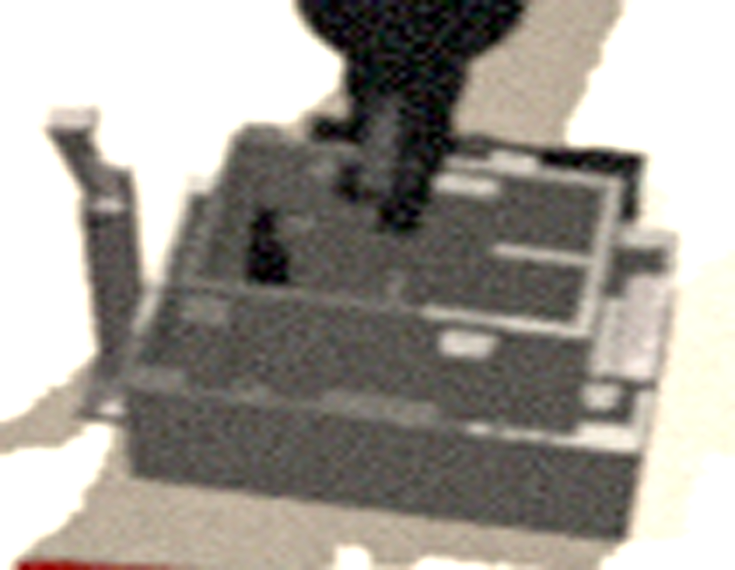

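Call:
play_rows(
  plan=[
    [1.5,0,0,0.05,0,0,0],
    [3.5,0,0,0.05,0,0,0],
    [3.5,0,0,0.05,0,0,0],
    [3.5,0,-1,0.05,0,0,0],
    [3.5,0,-3.5,0.05,0,0,0],
  ],
)

```text
time: 15.78
eef_pos: [0.5631, 0.0191, 0.1686]
eef_rot: [-1.572, 0.003, 0.217]
force: [1.3, 0.4, 0.7]
gripper_width: 0.0349
```

```bash
python3 -c "
from pl import *
st()
p=[.564,.0178,0,1.787]
for f in (1.5,1.6,1.7,1.8,1.9):
  c,s=np.cos(f),np.sin(f)
  pts=[(-106+50*c-6*s*k,y,120+50*s+6*c*k) for k,y in((1,-6),(1,6),(-.667,6),(-.667,-6))]
  print(f,'scene',((proj('scene',Tm(p,pts))-[230,165]+.5)*7-.5).round().astype(int).tolist(),'top',((proj('top',Tm(p,pts))-[215,195]+.5)*7-.5).round().astype(int).tolist())
"
```

```text
t 15.78 p [563.1  19.1 168.6] rot [-1.5717  0.0031  0.2165] q [-0.386  0.363  0.352  1.886 -0.152  0.922  0.254] F [1.3 0.4 0.7] M [0.02 0.03 0.01] w 34.9
1.5 scene [[83, 79], [91, 52], [120, 58], [112, 85]] top [[665, 145], [674, 181], [643, 188], [635, 152]]
1.6 scene [[68, 78], [76, 51], [105, 55], [97, 82]] top [[681, 142], [689, 178], [659, 184], [650, 149]]
1.7 scene [[54, 78], [62, 51], [91, 53], [83, 80]] top [[695, 140], [704, 176], [674, 181], [665, 145]]
1.8 scene [[41, 79], [49, 52], [76, 51], [68, 79]] top [[709, 138], [718, 173], [689, 178], [681, 142]]
1.9 scene [[28, 80], [36, 53], [63, 51], [54, 78]] top [[723, 136], [731, 172], [704, 176], [695, 140]]
```

```bash
cat > hk.py <<'E'
from h import *
YB=1.787;PBH=np.array([.564,.0178,0])
def ht(*L):
    s=read_state();R0=Ro.from_euler("xyz",s["eef_rot"]);R1=Ro.from_euler("xyz",[-np.pi/2,0,YB-np.pi/2])
    cur=Ro.from_euler("z",YB).inv().apply(s["eef_pos"]-PBH)*1000
    print("now base",cur.round(1))
    for x,y,z in L:
        p=PBH+Ro.from_euler("z",YB).apply(np.array([x,y,z])/1000)
        print((x,y,z),"cm",(R0.inv().apply(p-s["eef_pos"])*100).round(2).tolist(),"rot",(R0.inv()*R1).as_rotvec().round(3).tolist())
def arc(phi,s=40): return (round(-106+s*np.cos(phi)-6*np.sin(phi)-11,1),0,round(120+s*np.sin(phi)+6*np.cos(phi),1))
E
python3 -c "
from hk import *
ht((0,0,205),(-155,0,205),(-155,0,156))
for f in (1.75,1.5,1.25,1,.75,.5,.25,0): print(f,arc(f))
cv2.imwrite('pics/scene8.png',grab_frame('scene')[:,:,::-1])
s=cv2.imread('pics/scene8.png')
cv2.imwrite('pics/scene8c.png',cv2.convertScaleAbs(cv2.resize(s[155:250,230:335],None,fx=7,fy=6,interpolation=cv2.INTER_CUBIC),alpha=1.8))
"
```

```text
now base [  1.5   0.6 168.6]
(0, 0, 205) cm [0.05, -3.64, -0.15] rot [0.001, 0.0, -0.003]
(-155, 0, 205) cm [0.05, -3.62, -15.65] rot [0.001, 0.0, -0.003]
(-155, 0, 156) cm [0.06, 1.28, -15.65] rot [0.001, 0.0, -0.003]
1.75 (np.float64(-130.0), 0, np.float64(158.3))
1.5 (np.float64(-120.2), 0, np.float64(160.3))
1.25 (np.float64(-110.1), 0, np.float64(159.9))
1 (np.float64(-100.4), 0, np.float64(156.9))
0.75 (np.float64(-91.8), 0, np.float64(151.7))
0.5 (np.float64(-84.8), 0, np.float64(144.4))
0.25 (np.float64(-79.7), 0, np.float64(135.7))
0 (np.float64(-77.0), 0, np.float64(126.0))
```

View pics/scene8c.png

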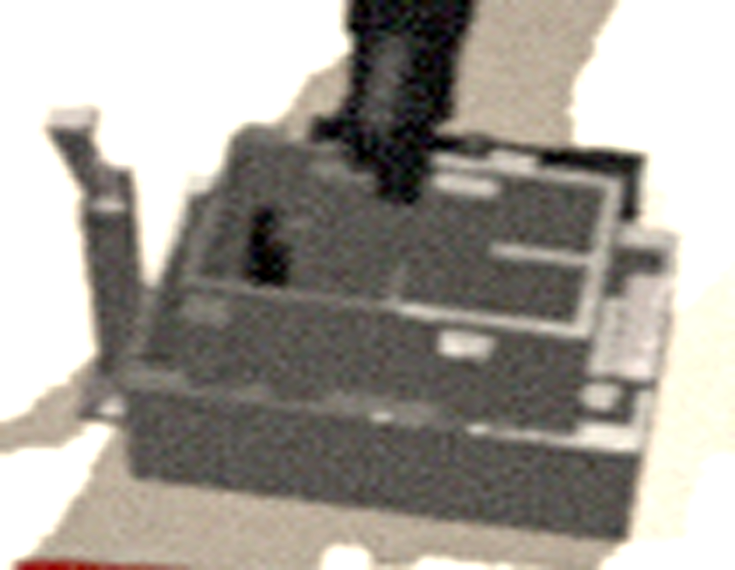

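Call:
play_rows(
  plan=[
    [3.5,0.05,-3.6,-0.1,0,0,0],
    [3.5,0.05,-3.6,-0.2,0,0,0],
    [0,0.05,-3.6,-6,0,0,0],
    [0,0.05,-3.6,-12,0,0,0],
    [0,0.05,-3.6,-15.7,0,0,0],
  ],
)

```text
time: 16.45
eef_pos: [0.5976, -0.1376, 0.2045]
eef_rot: [-1.573, 0.001, 0.213]
force: [-0.9, 1.3, 0.1]
gripper_width: 0.0002
```

```bash
python3 -c "
from hk import *
st();ht((-155,0,205),(-155,0,157),(-130,0,157))
for n in('scene','top'): cv2.imwrite(f'pics/{n}9.png',grab_frame(n)[:,:,::-1])
s=cv2.imread('pics/scene9.png');t=cv2.imread('pics/top9.png')
cv2.imwrite('pics/scene9c.png',cv2.convertScaleAbs(cv2.resize(s[140:250,210:335],None,fx=6,fy=5,interpolation=cv2.INTER_CUBIC),alpha=1.8))
cv2.imwrite('pics/top9c.png',cv2.convertScaleAbs(cv2.resize(t[190:275,215:325],None,fx=7,fy=6.9,interpolation=cv2.INTER_CUBIC),alpha=1.8))
"
```

```text
t 16.45 p [ 597.6 -137.6  204.5] rot [-1.5729e+00  1.4000e-03  2.1330e-01] q [-0.149  0.408  0.409  1.737 -0.182  1.035  0.537] F [-0.9  1.3  0.1] M [ 0.   -0.05 -0.  ] w 0.2
now base [-159.     0.5  204.5]
(-155, 0, 205) cm [0.05, -0.05, 0.4] rot [0.002, -0.003, -0.001]
(-155, 0, 157) cm [0.05, 4.75, 0.41] rot [0.002, -0.003, -0.001]
(-130, 0, 157) cm [0.05, 4.75, 2.91] rot [0.002, -0.003, -0.001]
```

View pics/scene9c.png

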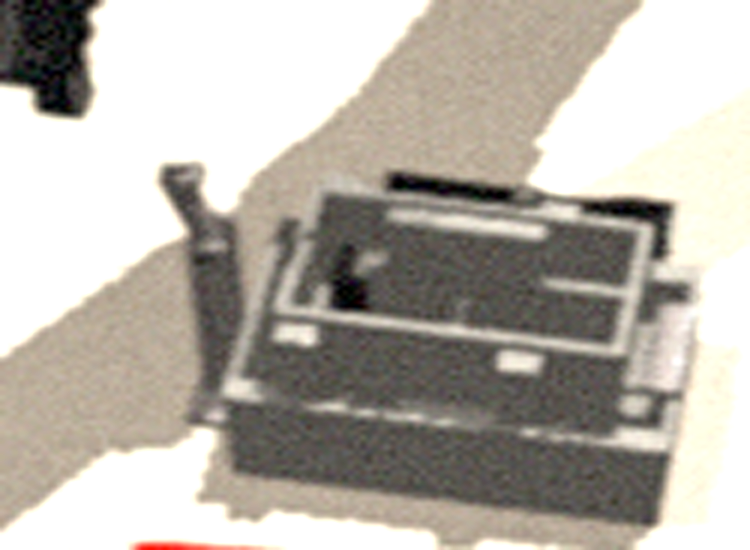

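View pics/top9c.png

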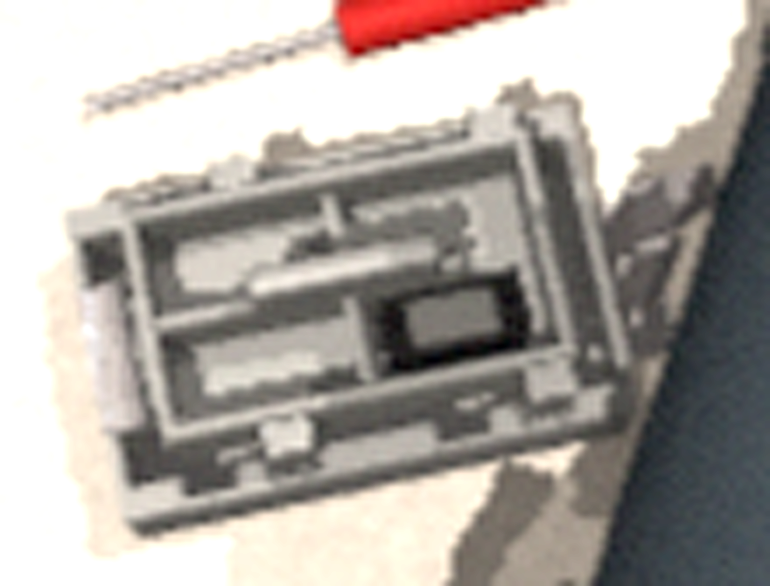

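Call:
play_rows(
  plan=[
    [0,0.05,1.5,0.2,0,-0.003,0],
    [0,0.05,4.7,0.2,0,-0.003,0],
    [0,0.05,4.7,1.2,0,-0.003,0],
    [0,0.05,4.7,2.2,0,-0.003,0],
    [0,0.05,4.7,2.9,0,-0.003,0],
  ],
)

```text
time: 17.18
eef_pos: [0.5928, -0.1044, 0.159]
eef_rot: [-1.572, -0.001, 0.221]
force: [-0.6, -0.6, 0.6]
gripper_width: 0.0001
```

```bash
python3 -c "
from hk import *
st();ht((-130,0,158),*[arc(f) for f in (1.5,1.25,1,.75,.5)])
"
```

```text
t 17.18 p [ 592.8 -104.4  159. ] rot [-1.5722e+00 -1.2000e-03  2.2120e-01] q [-0.187  0.436  0.387  1.809 -0.199  0.933  0.508] F [-0.6 -0.6  0.6] M [-0.23  0.03  0.02] w 0.1
now base [-125.5   -1.9  159. ]
(-130, 0, 158) cm [-0.19, 0.1, -0.45] rot [0.001, 0.005, 0.001]
(np.float64(-120.2), 0, np.float64(160.3)) cm [-0.19, -0.13, 0.53] rot [0.001, 0.005, 0.001]
(np.float64(-110.1), 0, np.float64(159.9)) cm [-0.18, -0.09, 1.54] rot [0.001, 0.005, 0.001]
(np.float64(-100.4), 0, np.float64(156.9)) cm [-0.18, 0.2, 2.51] rot [0.001, 0.005, 0.001]
(np.float64(-91.8), 0, np.float64(151.7)) cm [-0.18, 0.72, 3.37] rot [0.001, 0.005, 0.001]
(np.float64(-84.8), 0, np.float64(144.4)) cm [-0.17, 1.45, 4.07] rot [0.001, 0.005, 0.001]
```

Call:
play_rows(
  plan=[
    [0,-0.15,-0.1,0.5,0,0,0],
    [0,-0.18,-0.1,1.5,0,0.005,0],
    [0,-0.18,0.2,2.5,0,0.005,0],
    [0,-0.18,0.7,3.4,0,0.005,0],
    [0,-0.18,0.7,3.4,0,0.005,0],
  ],
)

```text
time: 17.8
eef_pos: [0.5823, -0.0714, 0.1499]
eef_rot: [-1.57, 0.003, 0.216]
force: [0.4, 0.7, 0.4]
gripper_width: -0.0001
```

```bash
python3 -c "
from hk import *
st();ht(*[arc(f) for f in (.75,.5,.25,.05,0)])
s=grab_frame('scene')[:,:,::-1]
cv2.imwrite('pics/scene10c.png',cv2.convertScaleAbs(cv2.resize(s[140:250,210:335],None,fx=6,fy=5,interpolation=cv2.INTER_CUBIC),alpha=1.8))
"
```

```text
t 17.8 p [582.3 -71.4 149.9] rot [-1.5705  0.0026  0.2163] q [-0.24   0.425  0.381  1.85  -0.195  0.906  0.448] F [0.4 0.7 0.4] M [ 0.01 -0.04 -0.  ] w -0.1
now base [-91.    1.2 149.9]
(np.float64(-91.8), 0, np.float64(151.7)) cm [0.12, -0.18, -0.08] rot [-0.0, 0.0, -0.003]
(np.float64(-84.8), 0, np.float64(144.4)) cm [0.13, 0.55, 0.62] rot [-0.0, 0.0, -0.003]
(np.float64(-79.7), 0, np.float64(135.7)) cm [0.13, 1.42, 1.13] rot [-0.0, 0.0, -0.003]
(np.float64(-77.3), 0, np.float64(128.0)) cm [0.13, 2.19, 1.37] rot [-0.0, 0.0, -0.003]
(np.float64(-77.0), 0, np.float64(126.0)) cm [0.13, 2.39, 1.4] rot [-0.0, 0.0, -0.003]
```

View pics/scene10c.png

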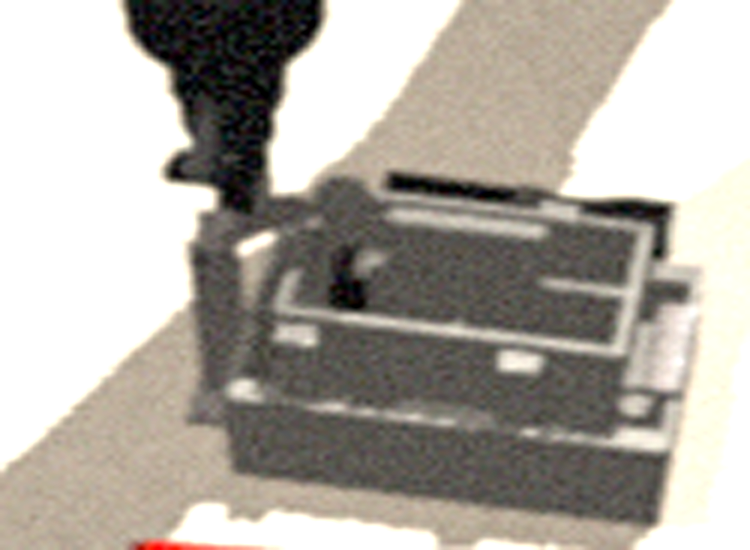

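Call:
play_rows(
  plan=[
    [0,0.1,0.5,0.6,0,0,0],
    [0,0.13,1.4,1.1,0,0,0],
    [0,0.13,2.1,1.35,0,0,0],
    [0,0.13,2.3,1.4,0,0,0],
    [0,0.13,2.3,1.4,0,0,0],
  ],
)

```text
time: 18.48
eef_pos: [0.5811, -0.059, 0.1274]
eef_rot: [-1.572, 0.002, 0.214]
force: [1.1, -0.4, -1.5]
gripper_width: -0.0001
```

```bash
python3 -c "
from hk import *
st();ht(*[arc(f) for f in (.0,)])
s=grab_frame('scene')[:,:,::-1]
cv2.imwrite('pics/scene11c.png',cv2.convertScaleAbs(cv2.resize(s[140:250,210:335],None,fx=6,fy=5,interpolation=cv2.INTER_CUBIC),alpha=1.8))
"
```

```text
t 18.48 p [581.1 -59.  127.4] rot [-1.5717e+00  1.5000e-03  2.1440e-01] q [-0.252  0.448  0.37   1.876 -0.207  0.857  0.435] F [ 1.1 -0.4 -1.5] M [-0.06 -0.01  0.03] w -0.1
now base [-78.7  -0.2 127.4]
(np.float64(-77.0), 0, np.float64(126.0)) cm [-0.02, 0.14, 0.17] rot [0.001, -0.002, -0.002]
```

View pics/scene11c.png

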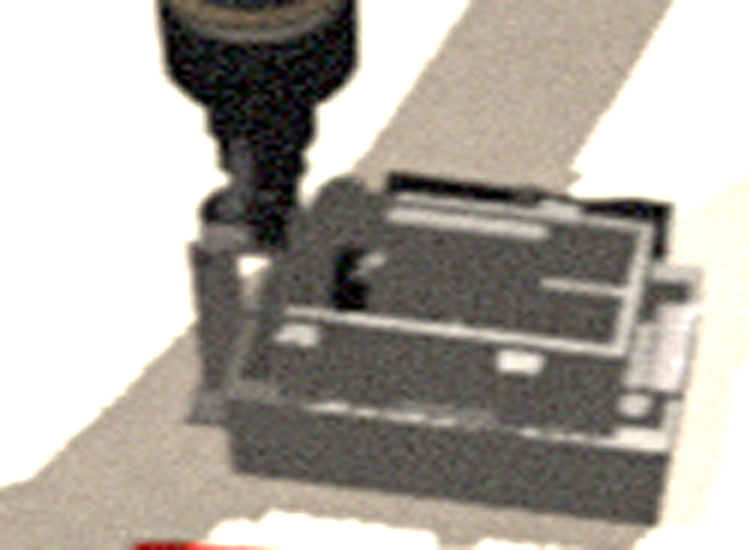

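Now press gently down until it stops.

Call:
play_rows(
  plan=[
    [0,0,0.15,0.1,0,0,0],
    [0,0,0.25,0.1,0,0,0],
    [0,0,0.25,0.1,0,0,0],
  ],
)

```text
time: 18.9
eef_pos: [0.5813, -0.0582, 0.1261]
eef_rot: [-1.572, 0.0, 0.214]
force: [-2.2, -0.4, 6.1]
gripper_width: 0.0001
```

```bash
python3 -c "
from hk import *
st();ht()"
```

```text
t 18.9 p [581.3 -58.2 126.1] rot [-1.5717e+00  3.0000e-04  2.1420e-01] q [-0.253  0.45   0.369  1.877 -0.209  0.852  0.435] F [-2.2 -0.4  6.1] M [ 0.04  0.34 -0.06] w 0.1
now base [-77.9  -0.6 126.1]
```

Call:
play_rows(
  plan=[
    [0,0,-0.5,0,0,0,0],
    [0,0,-3,0,0,0,0],
    [0,0,-8,-5,0,0,0],
    [0,0,-13,-11,0,0,0],
    [0,0,-15,-17,0,0,0],
  ],
)

```text
time: 19.52
eef_pos: [0.6139, -0.2038, 0.2685]
eef_rot: [-1.572, -0.002, 0.217]
force: [0.6, 0.9, 0.0]
gripper_width: 0.0006
```

```bash
python3 -c "
from hk import *
from edge import c4
st()
p=[.564,.0178,0,1.787]
for n,o,w in(('scene',(220,150),(115,90)),('top',(215,190),(115,85))):
    im=grab_frame(n)[:,:,::-1];cv2.imwrite(f'pics/{n}12.png',im)
    h=cv2.convertScaleAbs(cv2.resize(im[o[1]:o[1]+w[1],o[0]:o[0]+w[0]],None,fx=6.5,fy=6.5,interpolation=cv2.INTER_CUBIC),alpha=1.6)
    for poly,c in((c4(70,40,122),(0,0,255)),(c4(92,57,70),(255,0,0)),(c4(32,5,158),(0,255,255)),([(-106,-6,126),(-56,-6,126),(-56,6,126),(-106,6,126)],(0,255,0))):
        u=(proj(n,Tm(p,poly))-np.array(o)+.5)*6.5-.5
        cv2.polylines(h,[u.round().astype(int)],True,c,1)
    cv2.imwrite(f'pics/{n}12c.png',h)
"
```

```text
t 19.52 p [ 613.9 -203.8  268.5] rot [-1.5723 -0.0025  0.2167] q [-0.061  0.411  0.442  1.583 -0.185  1.186  0.635] F [0.6 0.9 0. ] M [-0.03 -0.04 -0.  ] w 0.6
```

View pics/scene12c.png

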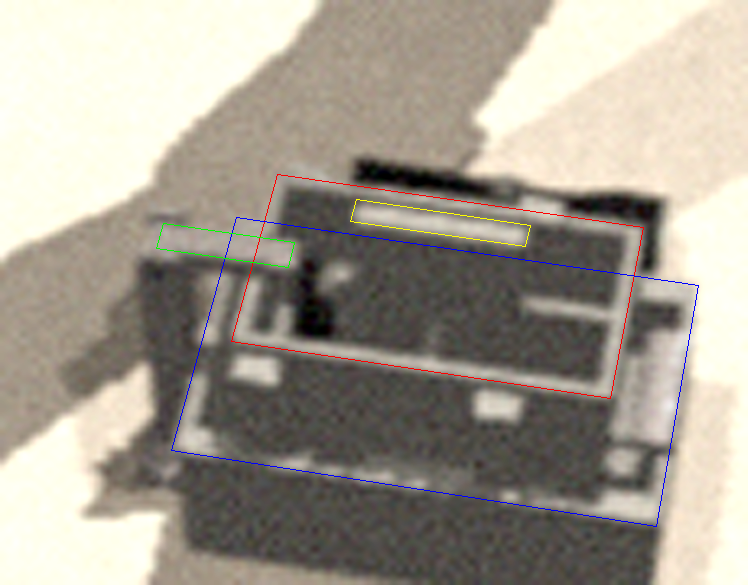

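View pics/top12c.png

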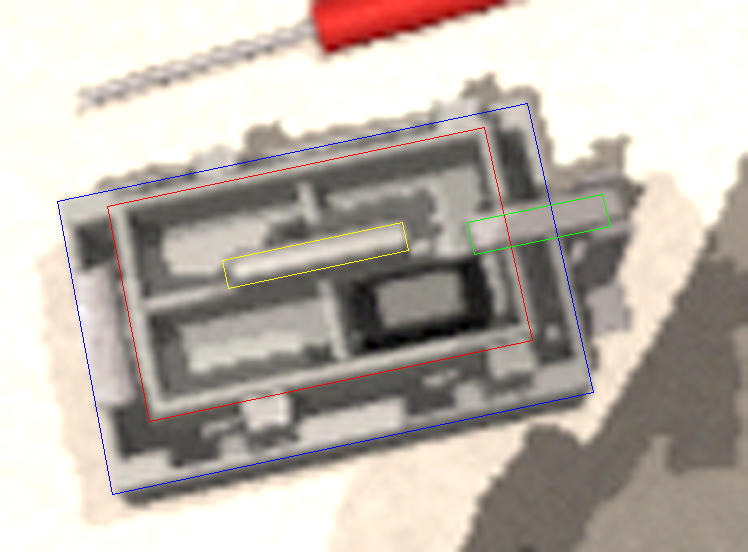

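```bash
python3 -c "
from station import *
print(hand_in())"
```

```text
the job is handed in; nothing more can be done
None
```

I lifted the top bin out by its handle, turned it half a turn and stacked it on the base bin. I then swung the hook closed into its notch, all by about 19.5 s of the 50 s, and handed the job in.

**How it went**
- I tilted the bin about 14° tongue-down, slid the tongue under the lip and brought it level.
- While it was coming level, the wrist read about 5 N along the bin, most likely the feet meeting the end of their notches. I moved the bin back 4–5 mm until the force dropped away, then seated it.

**Last checks**
- **Seating:** the tool stood level at z = 134.0 mm when the bin settled, which is the 62 mm ledge height plus my grip offset. That means all four feet are down. The wrist no longer carried the bin's weight.
- **Hook:** it met resistance of about 6 N with its upper face at z = 126.1 mm; 126 mm is fully closed.
- **Both final pictures:** the rim, handle and closed hook match the expected outlines to within a few mm. The battery is in its compartment. The screwdriver and torch, the only other things in these crops, look undisturbed.

**Not fully settled**
- My picture estimates of the grip offset along the handle differed by 1–2 mm. I therefore relied on the contact forces for that direction.
- The tuck of the tongue is inferred from the bin's position and height; I did not see the tip under the lip.
- I did not push-test the bin in its notches after releasing it.
- I did not compare the other loose things one by one with their starting places. The arm only worked at the bins, and the forces I read never went above about 9 N.

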